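# Spin the strap-press rollers and pull the one that binds

## Task

Three spring-loaded roller cartridges of the leather strap press stand in the aluminium rack, and one of the rollers binds. With a fingertip laid lightly on its tyre, first spin each roller in place, all three, at least an eighth of a turn one way, never pushing a roller down to the bottom of its spring; then lift out the cartridge whose roller drags instead of running free and set it down, without dropping it, upright and flat on the floor of the red tray. Leave the two free-running cartridges seated in the rack, and do not disturb the jar, mallet or awl.

Things in the scene. Friction and masses are not known exactly. Their poses are not given: they have to be found in the camera images.
- cart_a: loose roller cartridge (0.6 kg), one of three that look alike: grey base 90 (x) x 44 (y) x 8 mm, two grey upright cheeks 58 mm long in x, 44 mm over their outer faces, from 8 to 56 mm above the underside, black roller between them. Origin centre of the underside, z up; starts seated in the rack, axes along the rack's. Grip across the cheeks (closing along y), fingertips 25 to 35 mm above the underside
- roller_a (a joint): angle of cart_a's roller, rad, 0 at start, endless; positive: its top goes to the cartridge's +x. Radius 25 mm, 24 mm wide, axle along y, 3 pale stripes. A good one coasts on for a second or more after a push; a binding one resists with about 1.3 N at the tyre and stops at once
- spring_a (a joint): how far cart_a's roller is pushed down on its spring, m: 0 unpressed, bottoms at 0.012; sinks from about 2 N on, then 0.9 N more per mm. The unpressed roller's top is nominally 79 mm above the cartridge's underside, but set by a screw and not measured: anywhere from 72 to 86 mm, different on each
- cart_b: loose roller cartridge (0.6 kg), one of three that look alike: grey base 90 (x) x 44 (y) x 8 mm, two grey upright cheeks 58 mm long in x, 44 mm over their outer faces, from 8 to 56 mm above the underside, black roller between them. Origin centre of the underside, z up; starts seated in the rack, axes along the rack's. Grip across the cheeks (closing along y), fingertips 25 to 35 mm above the underside
- roller_b (a joint): angle of cart_b's roller, rad, 0 at start, endless; positive: its top goes to the cartridge's +x. Radius 25 mm, 24 mm wide, axle along y, 3 pale stripes. A good one coasts on for a second or more after a push; a binding one resists with about 1.3 N at the tyre and stops at once
- spring_b (a joint): how far cart_b's roller is pushed down on its spring, m: 0 unpressed, bottoms at 0.012; sinks from about 2 N on, then 0.9 N more per mm. The unpressed roller's top is nominally 79 mm above the cartridge's underside, but set by a screw and not measured: anywhere from 72 to 86 mm, different on each
- cart_c: loose roller cartridge (0.6 kg), one of three that look alike: grey base 90 (x) x 44 (y) x 8 mm, two grey upright cheeks 58 mm long in x, 44 mm over their outer faces, from 8 to 56 mm above the underside, black roller between them. Origin centre of the underside, z up; starts seated in the rack, axes along the rack's. Grip across the cheeks (closing along y), fingertips 25 to 35 mm above the underside
- roller_c (a joint): angle of cart_c's roller, rad, 0 at start, endless; positive: its top goes to the cartridge's +x. Radius 25 mm, 24 mm wide, axle along y, 3 pale stripes. A good one coasts on for a second or more after a push; a binding one resists with about 1.3 N at the tyre and stops at once
- spring_c (a joint): how far cart_c's roller is pushed down on its spring, m: 0 unpressed, bottoms at 0.012; sinks from about 2 N on, then 0.9 N more per mm. The unpressed roller's top is nominally 79 mm above the cartridge's underside, but set by a screw and not measured: anywhere from 72 to 86 mm, different on each
- rack: fixed aluminium rack, 116 (x) x 360 (y) mm; origin centre of its underside. Three pockets at y = -120, 0, +120 mm, floors 10 mm above the underside, walls 12 mm high above the floor, 94 x 48 mm inside (2 mm play round a cartridge); which cartridge is in which pocket varies
- tray: fixed open red repair tray, outside 190 (x) x 150 (y) x 30 mm high, walls and floor 5 mm thick; origin centre of its underside
- pot: glue jar, 60 mm across, 65 mm high, a bystander; origin centre of its underside
- mallet: wood-handled mallet lying on the bench, about 240 mm long along its x, a bystander
- awl: wood-handled awl lying on the bench, about 150 mm long along its x, a bystander
Not all that is in view belongs to the job. What is shaped like the cart_b but green or pink is not meant.

How it is judged:
By the outcome, as a careful person would: the job done as asked, in the order asked, and still so for the second after the job is handed in, with the robot touching nothing.
It also fails if it takes over 64 s, if anything falls off the work surface, if the arm or the gripper's body presses on something with over 40 N, if the wrist force passes 120 N, or if a joint passes its speed limit or range.

## Robot

A 6-joint arm with a two-finger parallel gripper is mounted at the origin on the work surface. World frame = base frame: x ahead of the robot, y to its left, z up, the work surface at z = 0. Lengths are in m, angles in degrees, forces in N, time in s.
With the tool pointing down it reaches from about 0.4 to 0.825 m from the base axis. Payload 7 kg.
Tool frame: the origin (TCP) lies at the very end of the fingers, on their centre line; the grasp point (between the pads) lies 19 mm behind it (ctrl.tcp_to_grasp is the distance from the TCP to the grasp point, in m); z points along the fingers, y is the direction in which the jaws open and shut (so a half turn about z gives the same grasp; the last joint's range is limited). The gripper opens to 88 mm and grips with 3 to 60 N. Pads are 19 mm wide; open, the fingers measure 130 mm over their backs; the gripper's body (78 mm by 193 mm) begins 47 mm behind the grasp point.
Start: joints at [-52.821, 20.546, 0.682, 0, -70.136, -16.507], TCP at [0.238, -0.632, 0.227] pointing down, gripper open.
Joint ranges: [-176.03, 176.03], [-82.01, 121.73], [-58.28, 71.71], [-173.87, 95.51], [-174.79, -0.11], [-173.66, 173.66]. Speed limits (degrees/s): [136.94, 136.94, 172.46, 180, 180, 180].

## Interface

Orientations are given as [roll, pitch, yaw] about the fixed x, y, z axes, in that order (R = Rz(yaw) Ry(pitch) Rx(roll)).
In Python, from plant import ctrl gives the robot as it stands.
- The arm moves only by the tool jog_arm, never from a script. Its argument "commands" is a list of rows, each an object of numbers: "x", "y", "z": the shift along the tool's x, y, z in cm; "roll": the turn about the tool's z in rad. In form: [{"x": .., "y": .., "z": .., "roll": ..}, ...]. A call has 1 to 12 rows; each row shifts and turns the commanded pose from where the row before left it, along the tool's axes as they then stand; what a row does not reach is not made up. A row lasts 1/10 s, in which the tool goes at most 50 mm and 8.59 degrees, less where a joint would pass 70% of its speed; a pose out of reach is approached as far as the arm can. A call is refused whole if a number of a shift passes 5 or a number of a turn 0.15, either way. A call with a gripper value outside its range is refused whole. "gripper" is the finger opening in cm, from 0 to 8.76, set as the call begins (left out, the last holds). The fingers move at their own pace and stop on an object; the grip force is fixed at half the most. Time passes only in rows, so rows that do not move let the fingers close. It gives the time, the measured TCP pose, the force and the opening at its end, in the units of the state.
- ctrl.get_obs(): the state, without advancing time (a new reading comes with each control period).
- ctrl.snapshot(name): name is "scene" or "top"; returns a dict with "image" (420x560x3 uint8, red, green, blue), "mtx" (3x3 intrinsics, pixels), "k1" (the pictures are not rectified: a ray, as slopes to the right and down, at radius r is drawn at 1 + k1 r^2 times it, then the intrinsics apply), "position" and "orientation" of the camera in the world. Camera axes: x right, y up, looking along -z (the intrinsics and any distortion apply to the point x, -y, -z); pixel columns grow to the right and rows downward; lengths in m; the calibration is good to about 2 mm. A picture is of the moment at which its call begins. There is no depth.
- ctrl.close_job(): hands the job in, once; it reports no verdict.
Trained networks look in the newest picture that a camera, given by its name, has taken for a name from the list of things; names that differ only in an ending like _2 or _b are one class to them, and where a whole thing is asked for, a point or a joint stands for the part that bears it (a point fixed in the world has none). Each returns a list of dicts, best first, with "confidence" (0 to 1); they miss things now and then, are a little off and sometimes report something else, mostly with a low value. They report only what shows in the picture. A call takes as long as a camera call. They do not tell look-alikes from the thing itself.
- ctrl.search_frame(camera, query): "position" ([column, row] as shares, 0 to 1, of the picture: columns of its width, rows of its height, amid what is visible of it).
- ctrl.regions_of(camera, query): "mask" (420x560 bool, what is visible of it) and "position" ([column, row] as shares, 0 to 1, of the picture: columns of its width, rows of its height, amid what is visible of it).
The state is a dict: "clock": time; "joint_pos": joint angles; "qvel": joint speeds; "tau": joint torques, N m; "tool_pos": TCP position; "orientation": TCP orientation; "force": force on the tool from outside, world axes, zero at the start; "moment": the same for the moment, N m; "opening": finger opening in m.
Only numpy, scipy, OpenCV 4.12 (cv2) and the standard library are available. Lean on these libraries where they do the work, as an engineer would, in place of code of your own. Each camera call takes 0.05 s, during which the arm holds its last target.

## Working session

There is one attempt and no reset: what is moved stays moved. The work goes in short steps, Python scripts to look and compute and a tool call to move; the robot and the scene stay as the last step left them, time stands still between calls to the robot, and variables do not carry over. Pictures are saved under pics/ and viewed, and the job is handed in when it is done.

Besides the shell and the picture viewer there is one more tool, called after "Call:" by a JSON object that holds its "fn" and its "kwargs", one argument or row to a line. jog_arm: Moves the arm, as the interface text tells. Its arguments: {"type":"object","properties":{"commands":{"type":"array"},"gripper":{"type":"number"}},"required":["commands"]}

```bash
mkdir -p pics; ls
python3 - <<'E'
from plant import ctrl
import cv2,json,pickle
for n in("scene","top"):
    s=ctrl.snapshot(n); cv2.imwrite(f"pics/{n}0.png",s["image"][:,:,::-1]); pickle.dump(s,open(f"{n}0.pkl","wb"))
    print(n,s["mtx"],s["k1"],s["position"],s["orientation"])
o=ctrl.get_obs();print(o)
E
```

```text
pics
scene [[518.74018881   0.         281.14325285]
 [  0.         518.74018881 211.95986727]
 [  0.           0.           1.        ]] -0.07070832343362578 [1.10563232 0.14138594 1.25006705] [ 30.40558833  -0.72398105 106.61835392]
top [[462.29544197   0.         286.26130084]
 [  0.         462.29544197 210.15622783]
 [  0.           0.           1.        ]] 0.05147724397501428 [ 0.33739873 -0.05398082  1.15327789] [  5.13804961   1.972368   -90.92085491]
{'clock': 0.1, 'joint_pos': array([-5.28218516e+01,  2.05857892e+01,  6.38821349e-01, -1.65818564e-02,
       -7.01374262e+01, -1.65078028e+01]), 'qvel': array([-0.07794757, -0.12996249,  0.13801899,  0.06354586,  0.01413468,
       -0.10679873]), 'tau': array([-1.47921295e-03, -5.84165668e+01,  2.93751812e+01,  7.01554075e+00,
        1.01598114e-02, -3.16669775e-05]), 'tool_pos': array([ 0.23808561, -0.63113895,  0.2257359 ]), 'orientation': array([ 1.79914655e+02, -9.03582875e-03, -1.59335293e+02]), 'force': array([ 0.07852436, -0.01797428, -0.34762543]), 'moment': array([-0.00036559,  0.00804672,  0.02595531]), 'opening': 0.08766249328719888}
```

View pics/scene0.png

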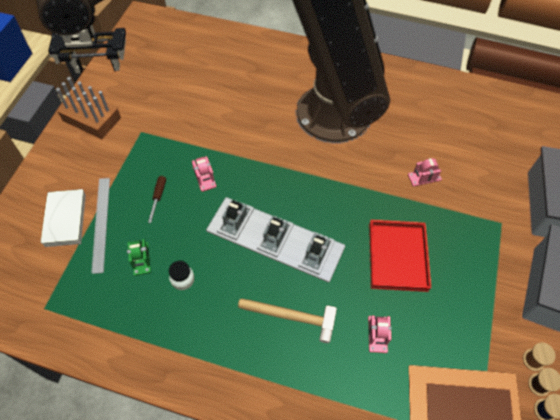

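View pics/top0.png

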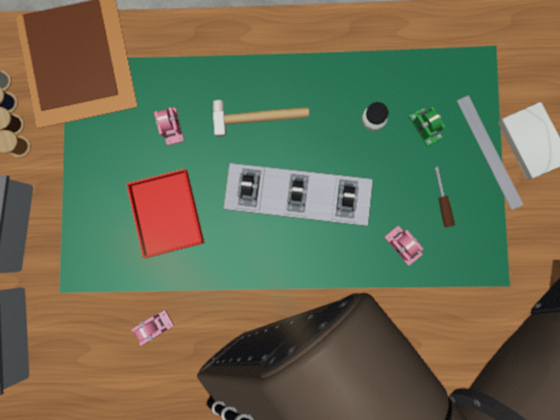

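The scene view shows three grey cartridges in the rack at (234,217), (274,234) and (317,252); in the top view they are at (249,187), (298,193) and (348,198). Things that could be mistaken for them: green at scene (139,257), pink at (204,172), (426,172) and (380,333). By the description I choose the three grey ones in the rack. The red tray is at scene (400,255) and top (166,213). Next is a close crop.

```bash
cat > h.py <<'E'
import numpy as np,cv2,pickle
from scipy.spatial.transform import Rotation as R
def ray(s,uv):
    K=s["mtx"];uv=np.atleast_2d(uv).astype(float)
    d=np.c_[(uv[:,0]-K[0,2])/K[0,0],(uv[:,1]-K[1,2])/K[1,1]]
    rd=np.hypot(*d.T);r=rd.copy()
    for _ in range(20): r=rd/(1+s["k1"]*r*r)
    d=d/(1+s["k1"]*r*r)[:,None]
    return R.from_euler('xyz',s["orientation"],degrees=True).apply(np.c_[d[:,0],-d[:,1],-np.ones(len(d))])
def onz(s,uv,z):
    v=ray(s,uv);p=np.array(s["position"]);return p+v*((z-p[2])/v[:,2])[:,None]
def proj(s,P):
    P=np.atleast_2d(P);c=R.from_euler('xyz',s["orientation"],degrees=True).inv().apply(P-np.array(s["position"]))
    x=c[:,0]/-c[:,2];y=-c[:,1]/-c[:,2];f=1+s["k1"]*(x*x+y*y);K=s["mtx"]
    return np.c_[K[0,0]*x*f+K[0,2],K[1,1]*y*f+K[1,2]]
E
python3 - <<'E'
from h import *
from plant import ctrl
for n,b in(("scene",(195,185,355,285)),("top",(215,155,380,235))):
    s=pickle.load(open(n+"0.pkl","rb"));im=s["image"][:,:,::-1]
    c=im[b[1]:b[3],b[0]:b[2]];cv2.imwrite(f"pics/{n}_crop.png",cv2.resize(c,None,fx=4.8,fy=4.8,interpolation=cv2.INTER_CUBIC))
    for q in("rack","tray","cart_a","roller_a","mallet","awl","pot"):
        for r in ctrl.regions_of(n,q):
            m=r["mask"].astype(np.uint8)
            if r["confidence"]<.3: continue
            cn=max(cv2.findContours(m,0,2)[0],key=cv2.contourArea)
            print(n,q,round(r["confidence"],2),np.round(np.array(r["position"])*[560,420],1),np.round(cv2.boxPoints(cv2.minAreaRect(cn))).tolist())
E
```

```text
scene rack 0.83 [282.9 240.9] [[206.0, 231.0], [223.0, 192.0], [346.0, 244.0], [329.0, 283.0]]
scene tray 0.85 [396.3 254. ] [[369.0, 220.0], [430.0, 220.0], [430.0, 291.0], [369.0, 291.0]]
scene cart_a 0.9 [206.5 175.5] [[190.0, 161.0], [207.0, 155.0], [218.0, 186.0], [200.0, 192.0]]
scene cart_a 0.87 [233.3 216.9] [[217.0, 226.0], [232.0, 196.0], [252.0, 206.0], [236.0, 236.0]]
scene cart_a 0.86 [382.3 332. ] [[368.0, 316.0], [390.0, 316.0], [390.0, 352.0], [368.0, 352.0]]
scene cart_a 0.84 [317.4 249.6] [[300.0, 261.0], [315.0, 232.0], [331.0, 240.0], [317.0, 270.0]]
scene cart_a 0.73 [139.3 251.5] [[127.0, 241.0], [147.0, 239.0], [151.0, 274.0], [131.0, 276.0]]
scene cart_a 0.58 [275.3 232.6] [[258.0, 243.0], [272.0, 214.0], [290.0, 223.0], [276.0, 252.0]]
scene cart_a 0.56 [423.4 173.9] [[406.0, 164.0], [437.0, 158.0], [442.0, 181.0], [410.0, 186.0]]
scene roller_a 0.67 [134.9 253. ] [[129.0, 241.0], [140.0, 239.0], [143.0, 259.0], [132.0, 261.0]]
scene roller_a 0.64 [275.9 223.4] [[266.0, 231.0], [274.0, 215.0], [284.0, 221.0], [276.0, 237.0]]
scene roller_a 0.59 [384.4 326.6] 
[... 1941 characters left out ...]
, [355.0, 187.0], [353.0, 207.0]]
top roller_a 0.61 [408.7 241.3] [[395.0, 241.0], [406.0, 232.0], [419.0, 249.0], [409.0, 257.0]]
top roller_a 0.57 [162.5 121.5] [[156.0, 112.0], [168.0, 109.0], [173.0, 129.0], [160.0, 132.0]]
top roller_a 0.55 [432.4 121.1] [[421.0, 115.0], [433.0, 108.0], [443.0, 125.0], [431.0, 132.0]]
top roller_a 0.54 [165.2 215.8] [[124.0, 182.0], [188.0, 167.0], [206.0, 244.0], [143.0, 260.0]]
top mallet 0.84 [245.5 118.1] [[213.0, 100.0], [308.0, 100.0], [308.0, 136.0], [213.0, 136.0]]
top awl 0.89 [448.6 209.6] [[435.0, 177.0], [447.0, 175.0], [455.0, 225.0], [444.0, 227.0]]
top pot 0.77 [376.3 114.2] [[362.0, 102.0], [388.0, 102.0], [388.0, 130.0], [362.0, 130.0]]
```

View pics/scene_crop.png

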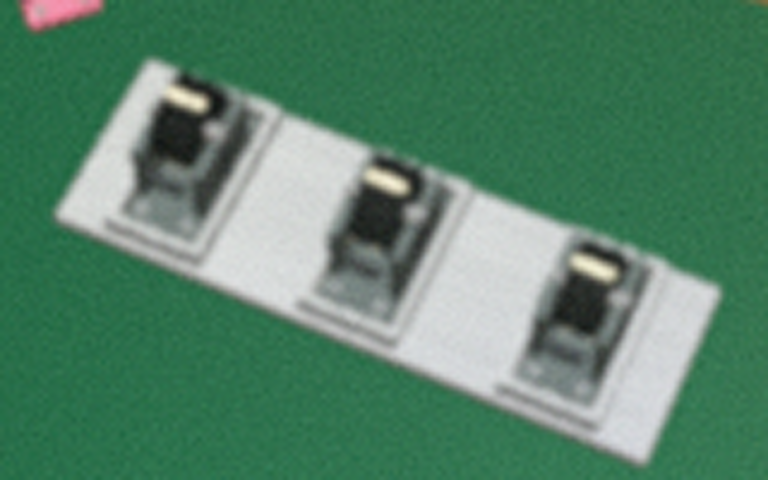

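View pics/top_crop.png

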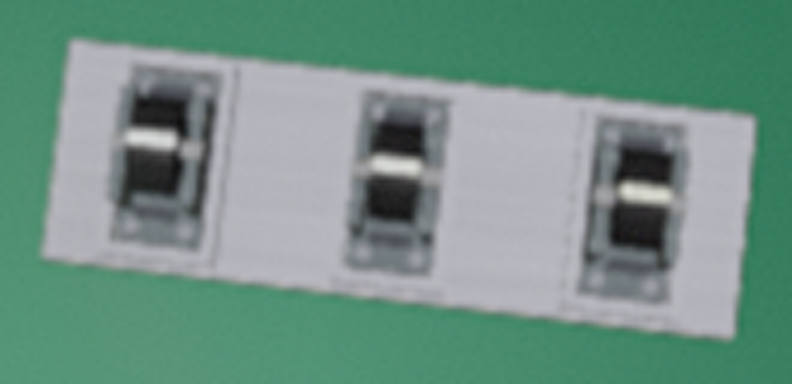

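The crops show three black rollers, each with a pale stripe on top, seated in the pale rack. Now I'll fit the rack and tray poses from their contours.

```bash
cat > fit.py <<'E'
from h import *
from scipy.optimize import least_squares
S={n:pickle.load(open(n+"0.pkl","rb")) for n in("scene","top")}
def mask(n,kind):
    hsv=cv2.cvtColor(S[n]["image"],cv2.COLOR_RGB2HSV).astype(int);h,s,v=hsv[...,0],hsv[...,1],hsv[...,2]
    if kind=="rack":
        m=((s<60)|(h<45)|(h>95)|(v<60)).astype(np.uint8); seed={"scene":(295,243),"top":(275,192)}[n]
    else:
        m=(((h<8)|(h>172))&(s>150)).astype(np.uint8); seed={"scene":(400,255),"top":(166,213)}[n]
    m=cv2.morphologyEx(m,cv2.MORPH_OPEN,np.ones((3,3)))
    _,l=cv2.connectedComponents(m);m=(l==l[seed[1],seed[0]]).astype(np.uint8)
    return m
def hull_fit(kind,dim,h,x0):
    M={n:mask(n,kind) for n in S}
    def pts(p):
        a,b=dim[0]/2,dim[1]/2;c=np.array([[sx*a,sy*b,z] for sx in(-1,1) for sy in(-1,1) for z in(0,h)])
        return R.from_euler('z',p[2],degrees=True).apply(c)+[p[0],p[1],0]
    def ren(n,p):
        q=proj(S[n],pts(p)); sh=4
        H=cv2.convexHull((q*16).astype(np.float32)).round().astype(np.int32)
        im=np.zeros((420*1,560),np.uint8);cv2.fillConvexPoly(im,H,255,cv2.LINE_AA,4);return im/255.
    from scipy.optimize import minimize
    for use in(["scene","top"],["scene"],["top"]):
        f=lambda p:sum(np.abs(ren(n,p)-M[n]).sum() for n in use)
        r=minimize(f,x0,method="Nelder-Mead",options=dict(initial_simplex=np.array([x0]+[np.add(x0,d) for d in([.02,0,0],[0,.02,0],[0,0,5])]),xatol=1e-5,fatol=.01))
        print(kind,use,r.x.round(4),r.fun,[int(M[n].sum()) for n in use])
    return 
for n in S:
    c=np.array({"scene":[[226.25,197.5],[345,245.8],[329.4,281.9],[206.9,229.8]],"top":[[230,163.3],[372.3,179.4],[368.1,225.4],[223.75,209.2]]}[n])
    print(n,onz(S[n],c,.022).round(4).tolist())
    print(n,'tray',onz(S[n],[{"scene":(400,255),"top":(166,213)}[n]],.02).round(3))
E
python3 - <<'E'
from fit import *
c=onz(S["top"],[[230,163.3],[372.3,179.4],[368.1,225.4],[223.75,209.2]],.022);m=c.mean(0)
d=c[0]-c[1];yaw=np.degrees(np.arctan2(d[1],d[0]))-90
hull_fit("rack",(.116,.36),.022,[m[0],m[1],yaw])
t=onz(S["top"],[(166,213)],.03)[0]
hull_fit("tray",(.19,.15),.03,[t[0],t[1],-13])
hull_fit("tray",(.19,.15),.03,[t[0],t[1],10])
E
```

```text
scene [[0.4106, -0.2096, 0.022], [0.4606, 0.1418, 0.022], [0.5728, 0.127, 0.022], [0.5224, -0.2249, 0.022]]
scene tray [[0.444 0.288 0.02 ]]
top [[0.5595, 0.1215, 0.022], [0.5115, -0.229, 0.022], [0.3988, -0.2152, 0.022], [0.4451, 0.1376, 0.022]]
top tray [[0.439 0.281 0.02 ]]
rack ['scene', 'top'] [ 0.4818 -0.0452 -7.7092] 861.349019607843 [5351, 6859]
rack ['scene'] [ 0.4833 -0.0417 -7.939 ] 506.56862745098044 [5351]
rack ['top'] [ 0.4803 -0.0444 -7.6775] 350.4470588235294 [6859]
tray ['scene', 'top'] [ 0.4379  0.2843 12.263 ] 794.686274509804 [3946, 4637]
tray ['scene'] [ 0.4376  0.2839 12.1954] 292.43529411764706 [3946]
tray ['top'] [ 0.4405  0.2847 12.9334] 499.82352941176464 [4637]
tray ['scene', 'top'] [ 0.4395  0.2836 12.943 ] 790.9607843137255 [3946, 4637]
tray ['scene'] [ 0.4379  0.2838 12.3896] 289.81176470588235 [3946]
tray ['top'] [ 0.4411  0.2835 13.9723] 499.3294117647058 [4637]
```

```bash
cat > ov.py <<'E'
from fit import *
def box(p,dim,z0,z1,off=(0,0)):
    a,b=dim[0]/2,dim[1]/2
    o=[]
    for z in(z0,z1):
        c=np.array([[-a,-b,z],[a,-b,z],[a,b,z],[-a,b,z]])+[off[0],off[1],0]
        o.append(R.from_euler('z',p[2],degrees=True).apply(c)+[p[0],p[1],0])
    return o
def draw(n,im,boxes,b,f,name):
    out=cv2.resize(im[b[1]:b[3],b[0]:b[2]],None,fx=f,fy=f,interpolation=cv2.INTER_CUBIC).copy()
    for bx,col in boxes:
        for q in bx:
            uv=((proj(S[n],q)+.5-[b[0],b[1]])*f*16).round().astype(np.int32)
            cv2.polylines(out,[uv],True,col,1,cv2.LINE_AA,4)
    cv2.imwrite(name,out)
E
python3 - <<'E'
from ov import *
rk=(.4803,-.0445,-7.7);tr=(.439,.284,12.6)
B=[(box(rk,(.116,.36),0,.022),(0,0,255)),(box(tr,(.19,.15),0,.03),(255,255,0))]
B+=[(box(rk,(.09,.044),.010,.018,(0,y)),(0,255,255)) for y in(-.12,0,.12)]
B+=[(box(rk,(.058,.044),.018,.066,(0,y)),(255,0,255)) for y in(-.12,0,.12)]
draw("scene",S["scene"]["image"][:,:,::-1],B,(195,180,445,300),3.2,"pics/ovs.png")
draw("top",S["top"]["image"][:,:,::-1],B,(115,150,385,270),2.9,"pics/ovt.png")
print(proj(S["scene"],[[.238,-.631,.226],[0,0,0]]),proj(S["top"],[[.238,-.631,.226],[0,0,0]]))
E
```

```text
scene [[0.4106, -0.2096, 0.022], [0.4606, 0.1418, 0.022], [0.5728, 0.127, 0.022], [0.5224, -0.2249, 0.022]]
scene tray [[0.444 0.288 0.02 ]]
top [[0.5595, 0.1215, 0.022], [0.5115, -0.229, 0.022], [0.3988, -0.2152, 0.022], [0.4451, 0.1376, 0.022]]
top tray [[0.439 0.281 0.02 ]]
[[ 98.14379314  69.71266539]
 [333.23798032 112.5101695 ]] [[609.49592549 300.73031861]
 [282.58551349 393.42506716]]
```

View pics/ovs.png

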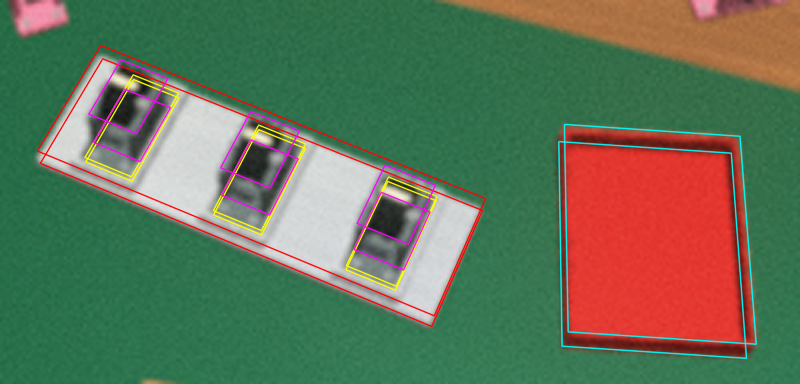

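View pics/ovt.png

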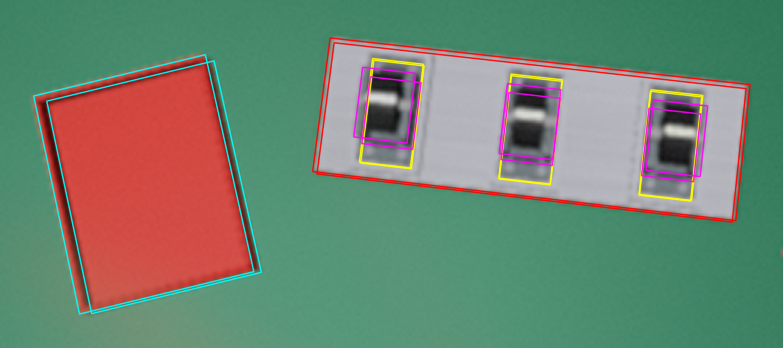

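```bash
cat > fit2.py <<'E'
from ov import *
from scipy.optimize import minimize
def parts(p,kind):
    if kind=="tray": return [box(p,(.19,.15),0,.03)]
    L=[box(p,(.116,.36),0,.010)]
    for y in(-.12,0,.12):
        L+=[box(p,(.098,.052),0,.022,(0,y)),box(p,(.058,.044),.018,.066,(0,y)),box(p,(.030,.024),.018,.088,(0,y))]
    return L
def ren(n,p,kind):
    im=np.zeros((420,560),np.uint8)
    for b in parts(p,kind):
        q=proj(S[n],np.vstack(b));t=np.zeros_like(im)
        cv2.fillConvexPoly(t,cv2.convexHull((q*16).astype(np.float32)).round().astype(np.int32),255,cv2.LINE_AA,4);im=np.maximum(im,t)
    return im/255.
def msk(n,kind):
    hsv=cv2.cvtColor(S[n]["image"],cv2.COLOR_RGB2HSV).astype(int);h,s,v=hsv[...,0],hsv[...,1],hsv[...,2]
    m=(~((h>55)&(h<95)&(s>70)))if kind=="rack" else (((h<12)|(h>168))&(s>110))
    seed={"rack":{"scene":(295,243),"top":(275,192)},"tray":{"scene":(400,255),"top":(166,213)}}[kind][n]
    m=cv2.morphologyEx(m.astype(np.uint8),cv2.MORPH_OPEN,np.ones((3,3)))
    _,l=cv2.connectedComponents(m);return (l==l[seed[1],seed[0]]).astype(np.uint8)
E
python3 - <<'E' | grep -v ^scene | grep -v ^top
from fit2 import *
res={}
for kind,x0 in(("rack",[.48,-.045,-7.8]),("tray",[.439,.284,12.6])):
    M={n:msk(n,kind) for n in S}
    for use in(["scene","top"],["scene"],["top"]):
        f=lambda p:sum(np.abs(ren(n,p,kind)-M[n]).sum() for n in use)
        r=minimize(f,x0,method="Nelder-Mead",options=dict(initial_simplex=np.array([x0]+[np.add(x0,d) for d in([.01,0,0],[0,.01,0],[0,0,3])]),xatol=1e-5,fatol=.01))
        print(kind,use,r.x.round(4),round(r.fun),[int(M[n].sum()) for n in use])
        if len(use)==2: res[kind]=r.x
rk,tr=res["rack"],res["tray"]
B=[(b,(0,0,255)) for b in parts(rk,"rack")]+[(b,(255,255,0)) for b in parts(tr,"tray")]
draw("scene",S["scene"]["image"][:,:,::-1],B,(195,180,445,300),3.2,"pics/ovs2.png")
draw("top",S["top"]["image"][:,:,::-1],B,(115,150,385,270),2.9,"pics/ovt2.png")
E
```

```text
rack ['scene', 'top'] [ 0.4817 -0.0449 -7.8212] 312 [5405, 6926]
rack ['scene'] [ 0.4826 -0.0456 -7.8073] 157 [5405]
rack ['top'] [ 0.4816 -0.0446 -7.7996] 137 [6926]
tray ['scene', 'top'] [ 0.4396  0.285  13.022 ] 553 [4005, 4821]
tray ['scene'] [ 0.4386  0.2846 12.9189] 237 [4005]
tray ['top'] [ 0.4399  0.2844 13.4918] 316 [4821]
```

View pics/ovs2.png

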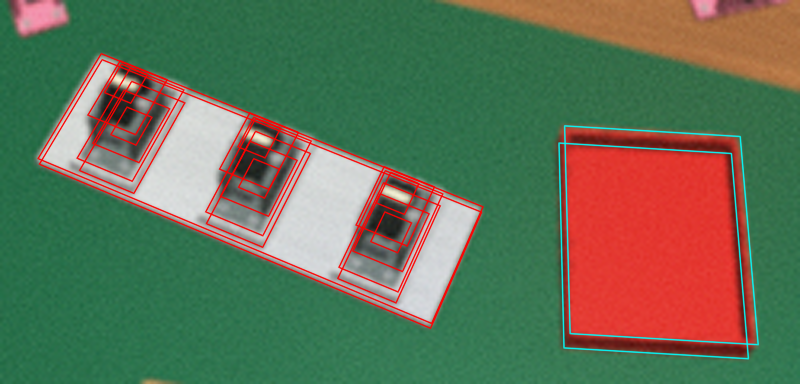

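View pics/ovt2.png

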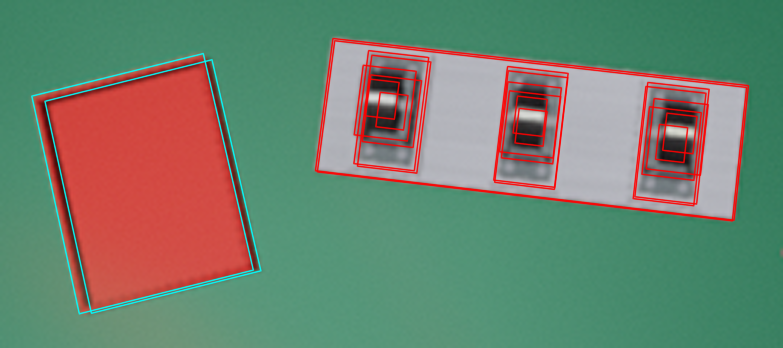

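Fit is good: rack at (0.482, -0.045), yaw -7.8°; tray at (0.4395, 0.285), yaw 13°. First I'll turn the tool so the closed fingertip runs along the rack's x, and estimate roller heights from the stripes.

Call:
{"fn": "jog_arm", "kwargs": {
  "commands": [
    {"roll": -0.15},
    {"roll": -0.15},
    {"roll": -0.15},
    {"roll": -0.15},
    {"roll": -0.15},
    {"roll": -0.15},
    {"roll": -0.15},
    {"roll": -0.024},
    {}
  ],
  "gripper": 0
}}

```text
validation failed for argument at $.co...
```

```bash
cat > g.py <<'E'
from plant import ctrl
from h import *
RK=np.array([.4818,-.0450]);YAW=-7.8
def pocket(k,dx=0,dy=0):
    return RK+R.from_euler('z',YAW,degrees=True).apply([dx,.12*k+dy,0])[:2]
def delta(tgt):
    o=ctrl.get_obs();Rt=R.from_euler('xyz',o["orientation"],degrees=True)
    d=Rt.inv().apply(np.array(tgt)-o["tool_pos"])*100
    return d.round(2),o
def state():
    o=ctrl.get_obs();print(round(o["clock"],2),o["tool_pos"].round(4),o["orientation"].round(2),"F",o["force"].round(2),"M",o["moment"].round(2),"op",round(o["opening"],4),"j",o["joint_pos"].round(1))
E
python3 - <<'E' | grep -v "^top \[" | grep -v "^scene \["
from g import *
from fit2 import *
state()
for k in(-1,0,1): print(k,pocket(k),delta([*pocket(k),.14])[0])
# stripe triangulation
for k,sb,tb in((-1,(234,206),(348,196)),(0,(275,222),(297,190)),(1,(319,240),(247,184))):
    uv={}
    for n,c in(("scene",sb),("top",tb)):
        im=S[n]["image"].astype(int);w=np.zeros(im.shape[:2])
        y,x=np.mgrid[:420,:560];b=(abs(x-c[0])<10)&(abs(y-c[1])<9)
        w=np.clip((im.min(2)-110.),0,None)*b
        w[((im.max(2)-im.min(2))<18)]=0   # pale yellowish
        uv[n]=np.array([(w*x).sum(),(w*y).sum()])/max(w.sum(),1)
    a=[np.array(S[n]["position"]) for n in uv];v=[ray(S[n],uv[n])[0] for n in uv]
    t=np.linalg.lstsq(np.c_[v[0],-v[1]],a[1]-a[0],rcond=None)[0]
    p,q=a[0]+t[0]*v[0],a[1]+t[1]*v[1]
    print(k,uv,p.round(4),q.round(4))
E
```

```text
scene tray [[0.444 0.288 0.02 ]]
top tray [[0.439 0.281 0.02 ]]
0.8 [ 0.2383 -0.6315  0.2266] [-180.      0.   -159.33] F [-0.66  0.3   0.49] M [ 0.02 -0.04 -0.07] op 0.0874 j [-52.8  20.5   0.7  -0.  -70.1 -16.5]
-1 [ 0.46551413 -0.16388974] [-37.77  35.73   8.66]
0 [ 0.4818 -0.045 ] [-43.49  46.28   8.66]
1 [0.49808587 0.07388974] [-49.21  56.83   8.66]
-1 {'scene': array([232.7852349 , 204.68176734]), 'top': array([0., 0.])} [ 0.7886 -0.0109  0.676 ] [0.5858 0.2341 0.7229]
0 {'scene': array([274.86726157, 221.9955382 ]), 'top': array([0., 0.])} [0.7727 0.0412 0.6304] [0.6089 0.2609 0.6829]
1 {'scene': array([318.53956835, 239.45863309]), 'top': array([0., 0.])} [0.7578 0.1027 0.5856] [0.634  0.2899 0.6395]
```

Call:
{"fn": "jog_arm", "kwargs": {
  "commands": [
    {"x": 0,"y": 0,"z": 0,"roll": -0.15},
    {"x": 0,"y": 0,"z": 0,"roll": -0.15},
    {"x": 0,"y": 0,"z": 0,"roll": -0.15},
    {"x": 0,"y": 0,"z": 0,"roll": -0.15},
    {"x": 0,"y": 0,"z": 0,"roll": -0.15},
    {"x": 0,"y": 0,"z": 0,"roll": -0.15},
    {"x": 0,"y": 0,"z": 0,"roll": -0.15},
    {"x": 0,"y": 0,"z": 0,"roll": -0.024},
    {"x": 0,"y": 0,"z": 0,"roll": 0}
  ],
  "gripper": 0
}}

```text
clock: 1.7
tool_pos: [0.2383, -0.6315, 0.2266]
orientation: [180.0, -0.0, -98.0]
force: [0.4, -0.2, -0.5]
opening: 0.0215
```

```bash
python3 - <<'E' | grep -v "^top " | grep -v "^scene "
from g import *
from fit2 import *
state()
for k in(-1,0,1): print(k,pocket(k),delta([*pocket(k),.14])[0])
for k,sb,tb in((-1,(234,206),(348,196)),(0,(275,222),(297,190)),(1,(319,240),(247,184))):
    uv={}
    for n,c in(("scene",sb),("top",tb)):
        im=S[n]["image"].astype(int)
        y,x=np.mgrid[:420,:560];b=(abs(x-c[0])<5)&(abs(y-c[1])<7)
        g=im[...,0]-0.5*0
        w=np.clip(g-140.,0,None)*b
        uv[n]=np.array([(w*x).sum(),(w*y).sum()])/max(w.sum(),1)
    a=[np.array(S[n]["position"]) for n in uv];v=[ray(S[n],uv[n])[0] for n in uv]
    t=np.linalg.lstsq(np.c_[v[0],-v[1]],a[1]-a[0],rcond=None)[0]
    p,q=a[0]+t[0]*v[0],a[1]+t[1]*v[1]
    print(k,[u.round(1) for u in uv.values()],p.round(4),q.round(4))
E
```

```text
1.7 [ 0.2383 -0.6315  0.2266] [180.    -0.   -97.96] F [ 0.37 -0.19 -0.48] M [-0.01  0.11  0.04] op 0.0215 j [-52.8  20.5   0.7   0.  -70.1  44.9]
-1 [ 0.46551413 -0.16388974] [-49.46 -16.03   8.66]
0 [ 0.4818 -0.045 ] [-61.46 -15.99   8.66]
1 [0.49808587 0.07388974] [-73.46 -15.96   8.66]
-1 [array([232.9, 204.8]), array([348.3, 194.8])] [ 0.4668 -0.1651  0.0931] [ 0.4661 -0.1622  0.0927]
0 [array([274.7, 221.9]), array([297. , 189.1])] [ 0.4826 -0.0466  0.0904] [ 0.4821 -0.0447  0.0904]
1 [array([318.4, 240.3]), array([246.6, 183.5])] [0.4983 0.0737 0.085 ] [0.4985 0.073  0.085 ]
```

Call:
{"fn": "jog_arm", "kwargs": {
  "commands": [
    {"x": -4.1,"y": -1.2,"z": 0.5,"roll": 0},
    {"x": -4.1,"y": -1.2,"z": 0.5,"roll": 0},
    {"x": -4.1,"y": -1.2,"z": 0.5,"roll": 0},
    {"x": -4.1,"y": -1.2,"z": 0.5,"roll": 0},
    {"x": -4.1,"y": -1.2,"z": 0.5,"roll": 0},
    {"x": -4.1,"y": -1.2,"z": 0.5,"roll": 0},
    {"x": -4.1,"y": -1.2,"z": 0.5,"roll": 0},
    {"x": -4.1,"y": -1.2,"z": 0.5,"roll": 0},
    {"x": -4.1,"y": -1.2,"z": 0.5,"roll": 0},
    {"x": -4.1,"y": -1.2,"z": 0.5,"roll": 0},
    {"x": -4.1,"y": -1.2,"z": 0,"roll": 0},
    {"x": -4.1,"y": -1.2,"z": 0,"roll": 0}
  ]
}}

```text
clock: 2.9
tool_pos: [0.4481, -0.1619, 0.1768]
orientation: [-180.0, 0.0, -98.0]
force: [1.5, -0.2, 0.7]
opening: 0.0005
```

Run:
```python
from g import *
state()
print(delta([*pocket(-1,-.017),.10])[0])
```

```text
2.9 [ 0.4481 -0.1619  0.1768] [-179.96    0.    -98.02] F [ 1.49 -0.19  0.74] M [ 0.01 -0.1  -0.04] op 0.0005 j [  3.9   4.  -27.8   0.  -58.2 -11.9]
[-0.04 -0.05  7.68]
```

Call:
{"fn": "jog_arm", "kwargs": {
  "commands": [
    {"x": 0,"y": 0,"z": 2,"roll": 0},
    {"x": 0,"y": 0,"z": 3,"roll": 0},
    {"x": 0,"y": 0,"z": 2,"roll": 0},
    {"x": 0,"y": 0,"z": 0.7,"roll": 0},
    {"x": 0,"y": 0,"z": 0,"roll": 0},
    {"x": 0,"y": 0,"z": 0,"roll": 0}
  ]
}}

```text
clock: 3.5
tool_pos: [0.4483, -0.1638, 0.1005]
orientation: [-179.9, -0.0, -97.9]
force: [-0.3, -0.3, 0.0]
opening: -0.0002
```

Run:
```python
from g import *
import cv2
state()
for n,b in(("scene",(185,150,385,300)),("top",(215,130,415,280))):
    s=ctrl.snapshot(n);cv2.imwrite(f"pics/{n}1.png",cv2.resize(s["image"][b[1]:b[3],b[0]:b[2],::-1],None,fx=3,fy=3))
state()
```

```text
3.5 [ 0.4483 -0.1638  0.1005] [-1.7993e+02 -1.0000e-02 -9.7860e+01] F [-0.34 -0.34  0.04] M [0.02 0.07 0.04] op -0.0002 j [  3.6   9.2 -33.5   0.  -47.3 -11.5]
3.6 [ 0.4485 -0.1637  0.1007] [-1.7988e+02  1.0000e-02 -9.7840e+01] F [-0.13  0.73 -0.2 ] M [0.05 0.1  0.  ] op 0.0005 j [  3.6   9.1 -33.5   0.  -47.2 -11.5]
```

View pics/scene1.png

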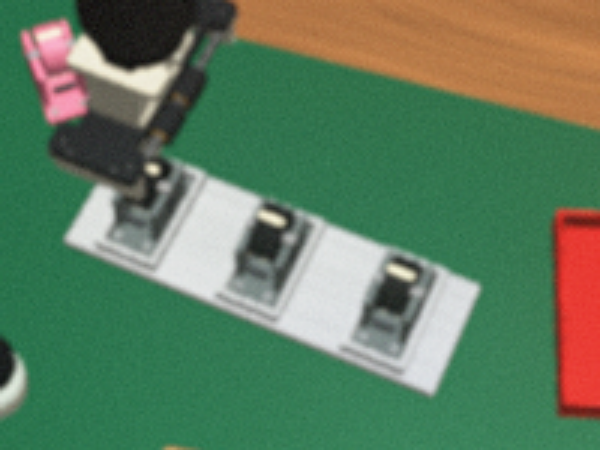

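The view shows the closed fingertip just over the left roller (crop (150,170)). Descending gently.

Call:
{"fn": "jog_arm", "kwargs": {
  "commands": [
    {"x": 0,"y": 0,"z": 0.2,"roll": 0},
    {"x": 0,"y": 0,"z": 0.2,"roll": 0},
    {"x": 0,"y": 0,"z": 0.1,"roll": 0},
    {"x": 0,"y": 0,"z": 0.1,"roll": 0},
    {"x": 0,"y": 0,"z": 0,"roll": 0},
    {"x": 0,"y": 0,"z": 0,"roll": 0}
  ]
}}

```text
clock: 4.2
tool_pos: [0.4476, -0.1636, 0.0935]
orientation: [180.0, -0.0, -97.8]
force: [1.0, 1.2, 0.0]
opening: 0.0008
```

Call:
{"fn": "jog_arm", "kwargs": {
  "commands": [
    {"x": 0,"y": 0,"z": 0.1,"roll": 0},
    {"x": 0,"y": 0,"z": 0,"roll": 0},
    {"x": 0,"y": 0,"z": 0,"roll": 0}
  ]
}}

```text
clock: 4.5
tool_pos: [0.4476, -0.1636, 0.0925]
orientation: [180.0, -0.0, -97.8]
force: [-0.4, -0.7, -0.8]
opening: 0.0003
```

Call:
{"fn": "jog_arm", "kwargs": {
  "commands": [
    {"x": 0,"y": 0,"z": 0.1,"roll": 0},
    {"x": 0,"y": 0,"z": 0,"roll": 0},
    {"x": 0,"y": 0,"z": 0,"roll": 0}
  ]
}}

```text
clock: 4.8
tool_pos: [0.4476, -0.1636, 0.0915]
orientation: [180.0, -0.0, -97.8]
force: [-0.4, -0.5, -0.4]
opening: 0.0004
```

Call:
{"fn": "jog_arm", "kwargs": {
  "commands": [
    {"x": 0,"y": 0,"z": 0.1,"roll": 0},
    {"x": 0,"y": 0,"z": 0,"roll": 0},
    {"x": 0,"y": 0,"z": 0,"roll": 0}
  ]
}}

```text
clock: 5.1
tool_pos: [0.4477, -0.1636, 0.0907]
orientation: [-180.0, -0.0, -97.8]
force: [-0.5, 0.6, 3.1]
opening: 0.0001
```

Call:
{"fn": "jog_arm", "kwargs": {
  "commands": [
    {"x": 0,"y": 0,"z": 0.1,"roll": 0},
    {"x": 0,"y": 0,"z": 0,"roll": 0},
    {"x": 0,"y": 0,"z": 0,"roll": 0}
  ]
}}

```text
clock: 5.4
tool_pos: [0.4476, -0.1636, 0.0896]
orientation: [180.0, -0.0, -97.8]
force: [-0.4, -0.3, 3.4]
opening: 0.0004
```

Call:
{"fn": "jog_arm", "kwargs": {
  "commands": [
    {"x": 0,"y": 0,"z": 0.1,"roll": 0},
    {"x": 0,"y": 0,"z": 0,"roll": 0},
    {"x": 0,"y": 0,"z": 0,"roll": 0}
  ]
}}

```text
clock: 5.7
tool_pos: [0.4476, -0.1636, 0.0886]
orientation: [180.0, -0.0, -97.8]
force: [-0.7, 1.4, 5.2]
opening: 0.0005
```

Call:
{"fn": "jog_arm", "kwargs": {
  "commands": [
    {"x": 0,"y": 0,"z": 0.1,"roll": 0},
    {"x": 0,"y": -0.3,"z": 0,"roll": 0},
    {"x": 0,"y": -0.5,"z": 0,"roll": 0},
    {"x": 0,"y": -0.5,"z": 0,"roll": 0},
    {"x": 0,"y": -0.5,"z": 0,"roll": 0}
  ]
}}

```text
clock: 6.2
tool_pos: [0.4667, -0.1662, 0.088]
orientation: [-179.9, -0.0, -97.8]
force: [-0.3, -0.6, 7.0]
opening: 0.0005
```

Call:
{"fn": "jog_arm", "kwargs": {
  "commands": [
    {"x": 0,"y": -0.5,"z": 0,"roll": 0},
    {"x": 0,"y": -0.5,"z": 0,"roll": 0},
    {"x": 0,"y": -0.5,"z": -0.1,"roll": 0},
    {"x": 0,"y": -0.5,"z": -0.5,"roll": 0},
    {"x": 0,"y": -0.3,"z": -1.0,"roll": 0}
  ]
}}

```text
clock: 6.7
tool_pos: [0.488, -0.1691, 0.1031]
orientation: [179.9, -0.0, -97.8]
force: [0.3, 0.6, -0.4]
opening: 0.0002
```

```bash
cat > watch.py <<'E'
from g import *
import sys
tag=sys.argv[1];N=int(sys.argv[2]);k=int(sys.argv[3])
state();tiles=[]
for i in range(N):
    row=[]
    for n in(["scene","top"] if len(sys.argv)<5 else [sys.argv[4]]):
        s=ctrl.snapshot(n);c=proj(s,[[*pocket(k),.075]])[0].astype(int)
        row.append(cv2.resize(s["image"][c[1]-22:c[1]+22,c[0]-20:c[0]+20,::-1],None,fx=5,fy=5,interpolation=cv2.INTER_CUBIC))
    tiles.append(np.vstack(row))
W=np.hstack(tiles);cv2.imwrite(f"pics/{tag}.png",cv2.resize(W,None,fx=min(1,800/W.shape[1]),fy=min(1,800/W.shape[1])))
state()
E
python3 watch.py w1 4 -1
```

```text
6.7 [ 0.488  -0.1691  0.1031] [179.89  -0.   -97.81] F [ 0.35  0.57 -0.42] M [-0.01  0.06 -0.02] op 0.0002 j [  2.7  12.6 -28.5  -0.  -49.  -10.5]
7.1 [ 0.4878 -0.1691  0.1033] [179.97   0.   -97.79] F [ 1.04  0.73 -1.02] M [0.03 0.1  0.1 ] op 0.0005 j [  2.7  12.5 -28.6  -0.  -48.9 -10.5]
```

View pics/w1.png

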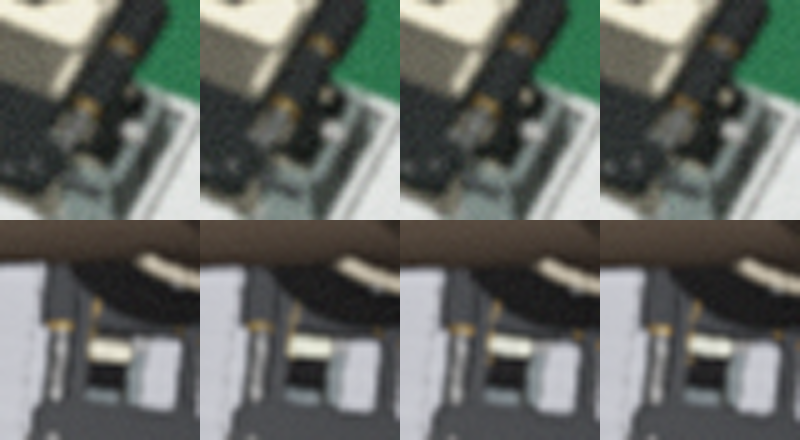

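Call:
{"fn": "jog_arm", "kwargs": {
  "commands": [
    {"x": 0,"y": 4,"z": -2,"roll": 0},
    {"x": 0,"y": 4,"z": -2,"roll": 0}
  ]
}}

```text
clock: 7.3
tool_pos: [0.4075, -0.1583, 0.1424]
orientation: [179.8, -0.1, -97.8]
force: [0.5, 0.7, 1.5]
opening: 0.0006
```

```bash
python3 watch.py w2 4 -1
```

```text
7.3 [ 0.4075 -0.1583  0.1424] [ 1.7976e+02 -5.0000e-02 -9.7810e+01] F [0.46 0.68 1.51] M [ 0.11  0.06 -0.02] op 0.0006 j [  4.8   2.3 -34.7  -0.  -53.2 -12.6]
7.7 [ 0.4094 -0.1583  0.143 ] [ 1.7994e+02 -1.0000e-02 -9.7800e+01] F [0.08 0.64 0.06] M [ 0.05  0.02 -0.02] op 0.0011 j [  4.8   2.4 -34.6   0.  -53.1 -12.6]
```

View pics/w2.png

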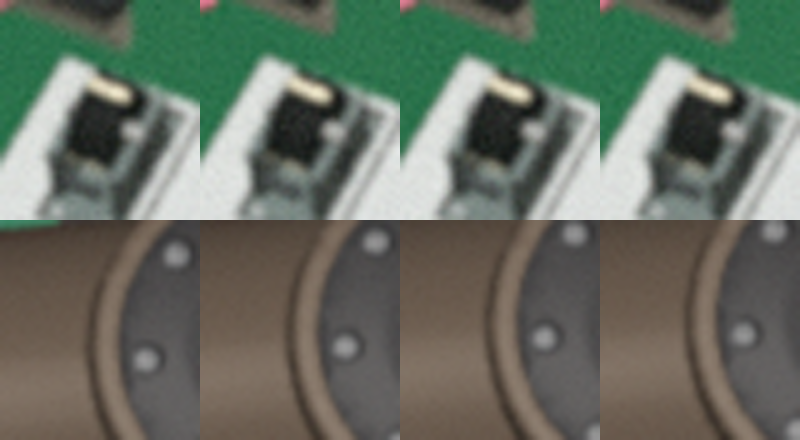

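```bash
cat > prof.py <<'E'
from g import *
TOP={-1:.0933,0:.0904,1:.085}
def profile(s,k,top=None):
    top=top or TOP[k];ph=np.radians(np.arange(-60,131,5));im=cv2.cvtColor(s["image"],cv2.COLOR_RGB2GRAY).astype(np.float32)
    acc=0
    for w in(-.006,0,.006):
        P=np.array([[*pocket(k,.025*np.sin(a),w),top-.025+.025*np.cos(a)] for a in ph]);q=proj(s,P).astype(np.float32)
        acc=acc+cv2.remap(im,q[:,:1],q[:,1:],cv2.INTER_LINEAR)[:,0]
    return np.degrees(ph),acc/3
def show(s,k):
    a,p=profile(s,k);print(k,' '.join(f"{int(x)}:{int(v)}" for x,v in zip(a,p)))
E
python3 - <<'E'
from prof import *
s0=pickle.load(open("scene0.pkl","rb"))
for k in(-1,0,1): show(s0,k)
for i in range(2):
    s=ctrl.snapshot("scene")
    for k in(-1,0,1): show(s,k)
E
```

```text
-1 -59:89 -55:88 -50:86 -45:83 -40:78 -35:69 -29:58 -25:47 -20:42 -14:59 -10:99 -5:157 0:203 5:224 10:199 14:138 20:76 25:41 29:34 35:36 40:36 45:34 50:34 55:33 59:34 65:32 70:28 75:27 80:29 85:33 90:37 95:43 100:52 105:59 110:64 115:66 119:66 125:63 130:59
0 -59:109 -55:109 -50:108 -45:106 -40:99 -35:87 -29:71 -25:55 -20:53 -14:67 -10:115 -5:172 0:216 5:216 10:183 14:121 20:66 25:45 29:43 35:43 40:43 45:40 50:38 55:37 59:36 65:36 70:35 75:35 80:36 85:39 90:47 95:58 100:65 105:71 110:75 115:77 119:76 125:73 130:67
1 -59:132 -55:129 -50:124 -45:115 -40:99 -35:81 -29:59 -25:52 -20:58 -14:97 -10:151 -5:198 0:222 5:211 10:157 14:96 20:57 25:46 29:45 35:43 40:41 45:39 50:38 55:36 59:37 65:36 70:36 75:36 80:36 85:46 90:59 95:71 100:81 105:88 110:92 115:94 119:93 125:90 130:84
-1 -59:91 -55:91 -50:89 -45:86 -40:82 -35:78 -29:88 -25:111 -20:148 -14:188 -10:210 -5:202 0:162 5:103 10:58 14:43 20:41 25:42 29:40 35:38 40:37 45:35 50:35 55:32 59:31 65:32 70:31 75:32 80:35 85:43 90:53 95:64 100:76 105:85 110:90 115:92 119:92 125:90 130:83
0 -59:114 -55:114 -50:112 -45:109 -40:103 -35:90 -29:73 -25
[... 555 characters left out ...]
:202 0:160 5:102 10:58 14:41 20:39 25:41 29:38 35:39 40:39 45:37 50:35 55:33 59:31 65:29 70:28 75:30 80:34 85:44 90:57 95:68 100:78 105:86 110:91 115:93 119:93 125:91 130:85
0 -59:114 -55:113 -50:112 -45:109 -40:103 -35:90 -29:73 -25:57 -20:56 -14:71 -10:123 -5:180 0:222 5:225 10:191 14:125 20:72 25:49 29:45 35:45 40:44 45:43 50:41 55:39 59:38 65:37 70:35 75:35 80:38 85:42 90:51 95:62 100:70 105:77 110:81 115:82 119:80 125:76 130:70
1 -59:139 -55:137 -50:131 -45:121 -40:103 -35:84 -29:60 -25:52 -20:57 -14:98 -10:157 -5:205 0:230 5:221 10:165 14:101 20:58 25:49 29:46 35:46 40:44 45:41 50:42 55:40 59:38 65:37 70:34 75:35 80:40 85:50 90:61 95:72 100:84 105:92 110:98 115:100 119:99 125:95 130:88
```

Roller at the y=-120 pocket turned (its stripe now sits at about 107° or −13°), but it's unclear whether it coasted. For the next ones I'll log the drag force row by row.

Run:
```python
from g import *
state()
print(delta([*pocket(0,-.015),.10])[0])
```

```text
7.8 [ 0.4092 -0.1583  0.1429] [ 1.7992e+02 -2.0000e-02 -9.7800e+01] F [0.94 0.05 0.29] M [0.02 0.1  0.04] op 0.0004 j [  4.8   2.4 -34.6  -0.  -53.1 -12.6]
[-12.22  -4.16   4.28]
```

Call:
{"fn": "jog_arm", "kwargs": {
  "commands": [
    {"x": -3,"y": -1,"z": 0,"roll": 0},
    {"x": -3.1,"y": -1.1,"z": 0,"roll": 0},
    {"x": -3.1,"y": -1.1,"z": 0.5,"roll": 0},
    {"x": -3,"y": -1,"z": 1,"roll": 0},
    {"x": 0,"y": 0,"z": 2,"roll": 0},
    {"x": 0,"y": 0,"z": 1,"roll": 0},
    {"x": 0,"y": 0,"z": 0.3,"roll": 0},
    {"x": 0,"y": 0,"z": 0,"roll": 0},
    {"x": 0,"y": 0,"z": 0,"roll": 0}
  ]
}}

```text
clock: 8.7
tool_pos: [0.4674, -0.0436, 0.0961]
orientation: [-180.0, 0.0, -97.8]
force: [-0.7, 0.2, 0.6]
opening: 0.0006
```

Call:
{"fn": "jog_arm", "kwargs": {
  "commands": [
    {"x": 0,"y": 0,"z": 0.2,"roll": 0},
    {"x": 0,"y": 0,"z": 0.2,"roll": 0},
    {"x": 0,"y": 0,"z": 0.1,"roll": 0},
    {"x": 0,"y": 0,"z": 0,"roll": 0}
  ]
}}

```text
clock: 9.1
tool_pos: [0.4671, -0.0432, 0.0906]
orientation: [-180.0, 0.0, -97.8]
force: [0.2, -0.0, 0.2]
opening: 0.0002
```

Call:
{"fn": "jog_arm", "kwargs": {
  "commands": [
    {"x": 0,"y": 0,"z": 0.1,"roll": 0},
    {"x": 0,"y": 0,"z": 0,"roll": 0}
  ]
}}

```text
clock: 9.3
tool_pos: [0.4672, -0.0432, 0.0897]
orientation: [-180.0, -0.0, -97.8]
force: [-1.0, -0.5, 2.5]
opening: 0.0004
```

Call:
{"fn": "jog_arm", "kwargs": {
  "commands": [
    {"x": 0,"y": 0,"z": 0.1,"roll": 0},
    {"x": 0,"y": 0,"z": 0.1,"roll": 0},
    {"x": 0,"y": 0,"z": 0,"roll": 0}
  ]
}}

```text
clock: 9.6
tool_pos: [0.4672, -0.0432, 0.0876]
orientation: [-180.0, -0.0, -97.8]
force: [-1.0, -0.8, 4.5]
opening: 0.0004
```

Call:
{"fn": "jog_arm", "kwargs": {
  "commands": [
    {"x": 0,"y": -0.3,"z": 0,"roll": 0},
    {"x": 0,"y": -0.3,"z": 0,"roll": 0}
  ]
}}

```text
clock: 9.8
tool_pos: [0.4733, -0.0439, 0.0877]
orientation: [-180.0, 0.0, -97.8]
force: [-1.2, -0.3, 4.7]
opening: 0.0002
```

Call:
{"fn": "jog_arm", "kwargs": {
  "commands": [
    {"x": 0,"y": -0.3,"z": 0,"roll": 0}
  ]
}}

```text
clock: 9.9
tool_pos: [0.4765, -0.0443, 0.0877]
orientation: [-180.0, 0.0, -97.8]
force: [-1.7, 0.3, 5.1]
opening: 0.0005
```

Call:
{"fn": "jog_arm", "kwargs": {
  "commands": [
    {"x": 0,"y": -0.3,"z": 0,"roll": 0}
  ]
}}

```text
clock: 10.0
tool_pos: [0.4794, -0.0448, 0.0876]
orientation: [-180.0, 0.0, -97.8]
force: [-2.3, 0.5, 5.1]
opening: 0.0002
```

Call:
{"fn": "jog_arm", "kwargs": {
  "commands": [
    {"x": 0,"y": -0.3,"z": 0,"roll": 0}
  ]
}}

```text
clock: 10.1
tool_pos: [0.4825, -0.0452, 0.0876]
orientation: [-180.0, 0.0, -97.8]
force: [-1.6, 0.5, 4.5]
opening: 0.0004
```

Call:
{"fn": "jog_arm", "kwargs": {
  "commands": [
    {"x": 0,"y": -0.3,"z": 0,"roll": 0}
  ]
}}

```text
clock: 10.2
tool_pos: [0.4854, -0.0456, 0.0876]
orientation: [-180.0, 0.0, -97.8]
force: [-1.0, 0.9, 5.0]
opening: 0.0004
```

Call:
{"fn": "jog_arm", "kwargs": {
  "commands": [
    {"x": 0,"y": -0.3,"z": 0,"roll": 0}
  ]
}}

```text
clock: 10.3
tool_pos: [0.4884, -0.046, 0.0876]
orientation: [-180.0, 0.0, -97.8]
force: [-1.5, 0.8, 4.2]
opening: 0.0004
```

Call:
{"fn": "jog_arm", "kwargs": {
  "commands": [
    {"x": 0,"y": -0.3,"z": 0,"roll": 0}
  ]
}}

```text
clock: 10.4
tool_pos: [0.4914, -0.0464, 0.0876]
orientation: [-180.0, 0.0, -97.8]
force: [-1.4, 0.3, 5.0]
opening: 0.0004
```

Call:
{"fn": "jog_arm", "kwargs": {
  "commands": [
    {"x": 0,"y": -0.3,"z": 0,"roll": 0}
  ]
}}

```text
clock: 10.5
tool_pos: [0.4941, -0.0468, 0.0875]
orientation: [180.0, 0.0, -97.8]
force: [-1.4, 0.6, 4.0]
opening: 0.0007
```

Call:
{"fn": "jog_arm", "kwargs": {
  "commands": [
    {"x": 0,"y": -0.4,"z": 0,"roll": 0},
    {"x": 0,"y": -0.5,"z": -2,"roll": 0},
    {"x": 0,"y": 3,"z": -3,"roll": 0}
  ]
}}

```text
clock: 10.8
tool_pos: [0.4748, -0.044, 0.1362]
orientation: [179.8, -0.1, -97.8]
force: [-0.4, 0.7, 0.5]
opening: 0.0009
```

```bash
cat > w2.py <<'E'
from prof import *
import sys
k=int(sys.argv[1]);N=int(sys.argv[2]);n=sys.argv[3];tiles=[]
state()
for i in range(N):
    s=ctrl.snapshot(n);a,p=profile(s,k);m=(a>-35)&(a<82);j=np.argmax(np.where(m,p,0))
    w=np.where(m&(abs(a-a[j])<16),np.clip(p-80,0,None),0);print(i,round(float((w*a).sum()/max(w.sum(),1)),1),int(p[j]))
    c=proj(s,[[*pocket(k),.075]])[0].astype(int)
    if i in(0,N//3,2*N//3,N-1): tiles.append(cv2.resize(s["image"][c[1]-22:c[1]+22,c[0]-20:c[0]+20,::-1],None,fx=5,fy=5,interpolation=cv2.INTER_CUBIC))
cv2.imwrite(f"pics/{sys.argv[4]}.png",np.hstack(tiles));state()
E
python3 w2.py 0 8 scene v0
```

```text
10.8 [ 0.4748 -0.044   0.1362] [ 1.7984e+02 -1.1000e-01 -9.7820e+01] F [-0.43  0.69  0.47] M [0.12 0.18 0.03] op 0.0009 j [ 18.4   6.7 -30.8   0.  -52.7 -26.3]
0 71.0 127
1 73.3 134
2 73.5 134
3 73.5 134
4 73.4 134
5 73.6 135
6 73.5 134
7 73.4 134
11.2 [ 0.473  -0.044   0.1366] [ 1.7991e+02 -3.0000e-02 -9.7800e+01] F [-0.42 -0.26 -0.47] M [ 0.07  0.1  -0.01] op 0.0005 j [ 18.5   6.4 -31.   -0.  -52.6 -26.3]
```

View pics/v0.png

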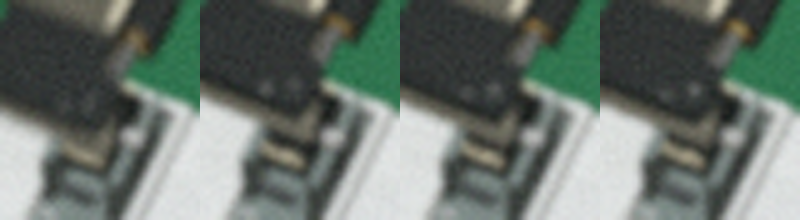

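Middle roller: steady drag of about −1.4 N, turned about 73° and stopped at once, so it looks like the binder. Now the third.

Run:
```python
from g import *
state()
print(delta([*pocket(1,-.015),.095])[0])
```

```text
11.2 [ 0.473  -0.044   0.1366] [ 1.7991e+02 -3.0000e-02 -9.7800e+01] F [-0.42 -0.26 -0.47] M [ 0.07  0.1  -0.01] op 0.0005 j [ 18.5   6.4 -31.   -0.  -52.6 -26.3]
[-12.03   0.61   4.16]
```

Call:
{"fn": "jog_arm", "kwargs": {
  "commands": [
    {"x": -3,"y": 0.3,"z": 0,"roll": 0},
    {"x": -3,"y": 0.3,"z": 0,"roll": 0},
    {"x": -3,"y": 0,"z": 0.4,"roll": 0},
    {"x": -3,"y": 0,"z": 0.8,"roll": 0},
    {"x": 0,"y": 0,"z": 2,"roll": 0},
    {"x": 0,"y": 0,"z": 1,"roll": 0},
    {"x": 0,"y": 0,"z": 0,"roll": 0},
    {"x": 0,"y": 0,"z": 0,"roll": 0}
  ]
}}

```text
clock: 12.0
tool_pos: [0.4834, 0.0752, 0.0954]
orientation: [180.0, -0.1, -97.8]
force: [0.4, -0.7, 0.8]
opening: 0.0003
```

Call:
{"fn": "jog_arm", "kwargs": {
  "commands": [
    {"x": 0,"y": 0,"z": 0.2,"roll": 0},
    {"x": 0,"y": 0,"z": 0.2,"roll": 0},
    {"x": 0,"y": 0,"z": 0.2,"roll": 0},
    {"x": 0,"y": 0,"z": 0.2,"roll": 0},
    {"x": 0,"y": 0,"z": 0,"roll": 0},
    {"x": 0,"y": 0,"z": 0,"roll": 0}
  ]
}}

```text
clock: 12.6
tool_pos: [0.4834, 0.0758, 0.0876]
orientation: [-180.0, 0.0, -97.8]
force: [-0.9, -0.8, -0.9]
opening: 0.0004
```

Call:
{"fn": "jog_arm", "kwargs": {
  "commands": [
    {"x": 0,"y": 0,"z": 0.2,"roll": 0},
    {"x": 0,"y": 0,"z": 0,"roll": 0},
    {"x": 0,"y": 0,"z": 0,"roll": 0}
  ]
}}

```text
clock: 12.9
tool_pos: [0.4835, 0.0758, 0.0857]
orientation: [-180.0, 0.0, -97.8]
force: [-1.4, -0.2, 2.2]
opening: 0.0005
```

Call:
{"fn": "jog_arm", "kwargs": {
  "commands": [
    {"x": 0,"y": 0,"z": 0.1,"roll": 0},
    {"x": 0,"y": 0,"z": 0,"roll": 0},
    {"x": 0,"y": 0,"z": 0,"roll": 0}
  ]
}}

```text
clock: 13.2
tool_pos: [0.4835, 0.0758, 0.0847]
orientation: [-180.0, 0.0, -97.8]
force: [-0.4, -0.9, 4.2]
opening: 0.0006
```

Call:
{"fn": "jog_arm", "kwargs": {
  "commands": [
    {"x": 0,"y": 0,"z": 0.1,"roll": 0},
    {"x": 0,"y": -0.3,"z": 0,"roll": 0},
    {"x": 0,"y": -0.3,"z": 0,"roll": 0}
  ]
}}

```text
clock: 13.5
tool_pos: [0.4899, 0.0751, 0.0838]
orientation: [-180.0, 0.0, -97.8]
force: [0.6, 0.1, 5.1]
opening: 0.0001
```

Call:
{"fn": "jog_arm", "kwargs": {
  "commands": [
    {"x": 0,"y": -0.3,"z": 0,"roll": 0}
  ]
}}

```text
clock: 13.6
tool_pos: [0.4929, 0.0746, 0.0838]
orientation: [-180.0, 0.0, -97.8]
force: [0.3, -0.7, 5.0]
opening: 0.0004
```

Call:
{"fn": "jog_arm", "kwargs": {
  "commands": [
    {"x": 0,"y": -0.3,"z": 0,"roll": 0}
  ]
}}

```text
clock: 13.7
tool_pos: [0.496, 0.0742, 0.0838]
orientation: [-180.0, 0.0, -97.8]
force: [-0.4, -0.0, 5.9]
opening: 0.0001
```

Call:
{"fn": "jog_arm", "kwargs": {
  "commands": [
    {"x": 0,"y": -0.3,"z": 0,"roll": 0}
  ]
}}

```text
clock: 13.8
tool_pos: [0.4991, 0.0738, 0.0838]
orientation: [-180.0, 0.0, -97.8]
force: [0.7, -0.1, 5.9]
opening: 0.0006
```

Call:
{"fn": "jog_arm", "kwargs": {
  "commands": [
    {"x": 0,"y": -0.3,"z": 0,"roll": 0}
  ]
}}

```text
clock: 13.9
tool_pos: [0.5021, 0.0734, 0.0838]
orientation: [-180.0, 0.0, -97.8]
force: [-0.2, 0.0, 6.0]
opening: 0.0004
```

Call:
{"fn": "jog_arm", "kwargs": {
  "commands": [
    {"x": 0,"y": -0.3,"z": 0,"roll": 0}
  ]
}}

```text
clock: 14.0
tool_pos: [0.5051, 0.073, 0.0838]
orientation: [-179.9, 0.0, -97.8]
force: [0.2, -0.4, 5.2]
opening: 0.0004
```

Call:
{"fn": "jog_arm", "kwargs": {
  "commands": [
    {"x": 0,"y": -0.3,"z": 0,"roll": 0}
  ]
}}

```text
clock: 14.1
tool_pos: [0.5081, 0.0726, 0.0838]
orientation: [-179.9, 0.0, -97.8]
force: [0.8, -1.0, 5.0]
opening: -0.0001
```

Call:
{"fn": "jog_arm", "kwargs": {
  "commands": [
    {"x": 0,"y": -0.3,"z": 0,"roll": 0}
  ]
}}

```text
clock: 14.2
tool_pos: [0.511, 0.0722, 0.0838]
orientation: [-180.0, 0.0, -97.8]
force: [-0.6, 0.1, 3.9]
opening: 0.0004
```

Call:
{"fn": "jog_arm", "kwargs": {
  "commands": [
    {"x": 0,"y": -0.4,"z": 0,"roll": 0},
    {"x": 0,"y": -0.5,"z": -2,"roll": 0},
    {"x": 0,"y": 3,"z": -3,"roll": 0}
  ]
}}

```text
clock: 14.5
tool_pos: [0.4906, 0.0747, 0.1319]
orientation: [179.8, -0.2, -97.9]
force: [-2.0, -0.1, 0.8]
opening: 0.0004
```

```bash
python3 w2.py 1 12 scene v1
```

```text
14.5 [0.4906 0.0747 0.1319] [ 1.7983e+02 -1.6000e-01 -9.7870e+01] F [-2.05 -0.1   0.84] M [0.14 0.25 0.01] op 0.0004 j [ 31.4   8.8 -28.9   0.  -52.6 -39.3]
0 74.0 116
1 76.6 109
2 76.4 109
3 76.6 110
4 76.5 109
5 76.9 110
6 76.6 110
7 76.5 108
8 76.6 109
9 76.7 110
10 76.7 111
11 76.7 110
15.1 [0.4893 0.0748 0.1329] [ 1.7994e+02 -4.0000e-02 -9.7810e+01] F [-0.53  0.18 -0.08] M [ 0.06  0.1  -0.02] op 0.0007 j [ 31.5   8.5 -29.   -0.  -52.5 -39.3]
```

View pics/v1.png

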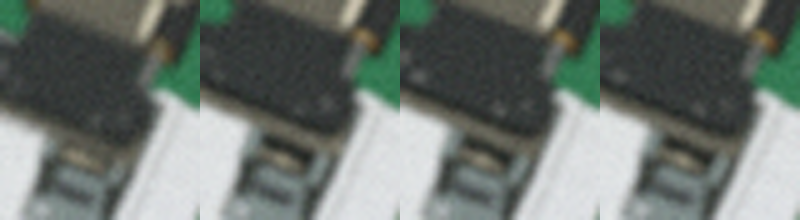

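Call:
{"fn": "jog_arm", "kwargs": {
  "commands": [
    {"x": 3,"y": 4,"z": -2,"roll": 0},
    {"x": 4,"y": 2,"z": 0,"roll": 0},
    {"x": 4,"y": 0,"z": 0,"roll": 0}
  ]
}}

```text
clock: 15.4
tool_pos: [0.4159, -0.0248, 0.1521]
orientation: [180.0, 0.0, -97.7]
force: [1.4, 0.1, 0.6]
opening: 0.0002
```

Run:
```python
from prof import *
state()
s=ctrl.snapshot("scene");pickle.dump(s,open("scene2.pkl","wb"));b=(185,150,385,300)
cv2.imwrite("pics/s2.png",cv2.resize(s["image"][b[1]:b[3],b[0]:b[2],::-1],None,fx=4,fy=4,interpolation=cv2.INTER_CUBIC))
for k in(-1,0,1): show(s,k)
print(delta([*pocket(-1,-.015),.10])[0])
```

```text
15.4 [ 0.4159 -0.0248  0.1521] [ 1.7997e+02  2.0000e-02 -9.7670e+01] F [1.4  0.1  0.65] M [ 0.04 -0.16  0.02] op 0.0002 j [ 24.   -0.6 -36.3  -0.  -54.4 -31.6]
-1 -59:89 -55:88 -50:86 -45:83 -40:79 -35:77 -29:88 -25:110 -20:147 -14:185 -10:207 -5:201 0:160 5:103 10:58 14:41 20:38 25:40 29:40 35:38 40:37 45:36 50:34 55:33 59:32 65:33 70:31 75:31 80:34 85:43 90:55 95:66 100:77 105:84 110:89 115:91 119:90 125:88 130:82
0 -59:142 -55:143 -50:144 -45:146 -40:144 -35:132 -29:114 -25:91 -20:68 -14:48 -10:43 -5:43 0:45 5:45 10:47 14:48 20:50 25:50 29:47 35:41 40:43 45:38 50:40 55:51 59:74 65:104 70:127 75:133 80:124 85:109 90:95 95:84 100:76 105:75 110:79 115:80 119:80 125:79 130:78
1 -59:182 -55:183 -50:182 -45:180 -40:170 -35:156 -29:136 -25:107 -20:77 -14:54 -10:42 -5:45 0:51 5:54 10:57 14:55 20:52 25:51 29:48 35:45 40:44 45:41 50:37 55:38 59:47 65:65 70:88 75:101 80:106 85:104 90:99 95:95 100:97 105:99 110:99 115:100 119:99 125:99 130:98
[12.72 -5.33  5.19]
```

View pics/s2.png

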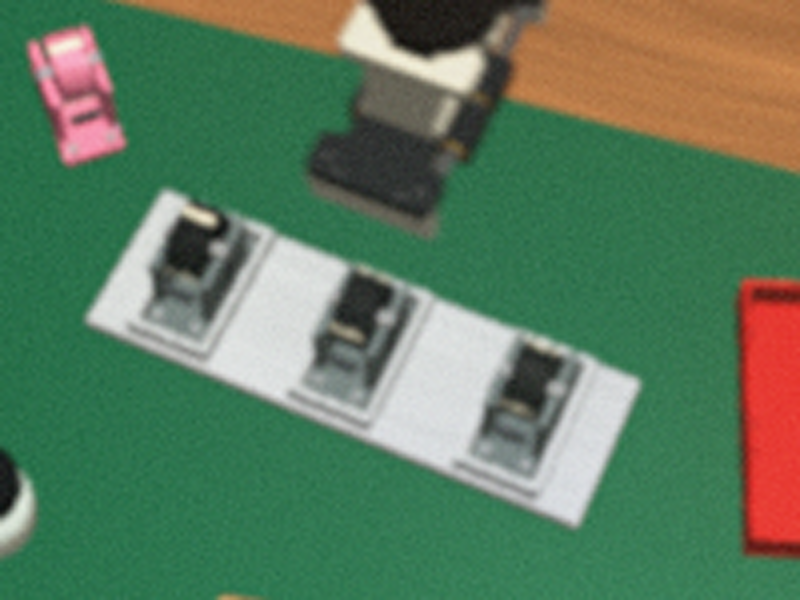

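Forces so far: middle −1.4 N, right about 0. The left roller needs the same force log for a fair comparison.

Call:
{"fn": "jog_arm", "kwargs": {
  "commands": [
    {"x": 4,"y": -1,"z": 0,"roll": 0},
    {"x": 4,"y": -1.5,"z": 0,"roll": 0},
    {"x": 3,"y": -1.5,"z": 0.5,"roll": 0},
    {"x": 1.7,"y": -1.3,"z": 1,"roll": 0},
    {"x": 0,"y": 0,"z": 2,"roll": 0},
    {"x": 0,"y": 0,"z": 1.5,"roll": 0},
    {"x": 0,"y": 0,"z": 0.5,"roll": 0},
    {"x": 0,"y": 0,"z": 0.3,"roll": 0},
    {"x": 0,"y": 0,"z": 0,"roll": 0}
  ]
}}

```text
clock: 16.35
tool_pos: [0.4536, -0.1571, 0.0943]
orientation: [-180.0, -0.0, -97.8]
force: [0.0, 0.2, 1.0]
opening: 0.0003
```

Call:
{"fn": "jog_arm", "kwargs": {
  "commands": [
    {"x": 0,"y": 0,"z": 0.2,"roll": 0},
    {"x": 0,"y": 0,"z": 0.2,"roll": 0},
    {"x": 0,"y": 0,"z": 0,"roll": 0},
    {"x": 0,"y": 0,"z": 0,"roll": 0}
  ]
}}

```text
clock: 16.75
tool_pos: [0.4538, -0.157, 0.0906]
orientation: [-179.9, 0.0, -97.8]
force: [-0.6, 1.3, 3.7]
opening: 0.0002
```

Call:
{"fn": "jog_arm", "kwargs": {
  "commands": [
    {"x": 0,"y": 0,"z": 0.15,"roll": 0},
    {"x": 0,"y": 0,"z": 0,"roll": 0},
    {"x": 0,"y": 0,"z": 0,"roll": 0}
  ]
}}

```text
clock: 17.05
tool_pos: [0.4536, -0.1571, 0.0888]
orientation: [-180.0, 0.0, -97.8]
force: [-0.6, 2.5, 4.4]
opening: -0.0
```

Call:
{"fn": "jog_arm", "kwargs": {
  "commands": [
    {"x": 0,"y": -0.3,"z": 0,"roll": 0},
    {"x": 0,"y": -0.3,"z": 0,"roll": 0}
  ]
}}

```text
clock: 17.25
tool_pos: [0.4598, -0.1581, 0.0888]
orientation: [-180.0, -0.0, -97.8]
force: [0.0, 0.8, 4.8]
opening: 0.0007
```

Call:
{"fn": "jog_arm", "kwargs": {
  "commands": [
    {"x": 0,"y": -0.3,"z": 0,"roll": 0}
  ]
}}

```text
clock: 17.35
tool_pos: [0.4628, -0.1585, 0.0888]
orientation: [-180.0, -0.0, -97.8]
force: [-0.0, 1.4, 5.4]
opening: 0.0003
```

Call:
{"fn": "jog_arm", "kwargs": {
  "commands": [
    {"x": 0,"y": -0.3,"z": 0,"roll": 0}
  ]
}}

```text
clock: 17.45
tool_pos: [0.4658, -0.1589, 0.0888]
orientation: [-180.0, -0.0, -97.8]
force: [-0.2, 2.0, 5.7]
opening: 0.0004
```

Call:
{"fn": "jog_arm", "kwargs": {
  "commands": [
    {"x": 0,"y": -0.3,"z": 0,"roll": 0}
  ]
}}

```text
clock: 17.55
tool_pos: [0.469, -0.1594, 0.0888]
orientation: [-180.0, -0.0, -97.8]
force: [0.5, 1.0, 4.6]
opening: 0.0004
```

Call:
{"fn": "jog_arm", "kwargs": {
  "commands": [
    {"x": 0,"y": -0.3,"z": 0,"roll": 0}
  ]
}}

```text
clock: 17.65
tool_pos: [0.472, -0.1598, 0.0888]
orientation: [-180.0, -0.0, -97.8]
force: [0.3, 1.3, 5.5]
opening: 0.0005
```

Call:
{"fn": "jog_arm", "kwargs": {
  "commands": [
    {"x": 0,"y": -0.3,"z": 0,"roll": 0}
  ]
}}

```text
clock: 17.75
tool_pos: [0.475, -0.1602, 0.0888]
orientation: [-180.0, -0.0, -97.8]
force: [0.8, 0.3, 4.9]
opening: 0.0001
```

Call:
{"fn": "jog_arm", "kwargs": {
  "commands": [
    {"x": 0,"y": -0.3,"z": 0,"roll": 0}
  ]
}}

```text
clock: 17.85
tool_pos: [0.4779, -0.1606, 0.0888]
orientation: [-180.0, -0.0, -97.8]
force: [-0.6, 1.5, 5.1]
opening: 0.0004
```

Call:
{"fn": "jog_arm", "kwargs": {
  "commands": [
    {"x": 0,"y": -0.5,"z": -1,"roll": 0},
    {"x": 0,"y": -0.5,"z": -4,"roll": 0},
    {"x": 0,"y": 0,"z": -4,"roll": 0}
  ]
}}

```text
clock: 18.15
tool_pos: [0.4867, -0.162, 0.1791]
orientation: [179.8, -0.0, -97.8]
force: [0.9, 0.3, 0.3]
opening: 0.0003
```

```bash
python3 w2.py -1 8 scene v2
```

```text
18.15 [ 0.4867 -0.162   0.1791] [ 1.7981e+02 -4.0000e-02 -9.7800e+01] F [0.85 0.28 0.33] M [ 0.05 -0.17  0.08] op 0.0003 j [  3.5   7.6 -23.3   0.  -59.3 -11.4]
0 65.6 167
1 66.9 162
2 67.6 164
3 67.4 164
4 67.5 165
5 67.6 165
6 67.5 165
7 67.5 164
18.55 [ 0.4863 -0.1618  0.1775] [ 1.7986e+02 -1.0000e-02 -9.7800e+01] F [-0.66  0.24  0.15] M [0.05 0.03 0.  ] op 0.0004 j [  3.6   7.6 -23.5  -0.  -59.  -11.4]
```

View pics/v2.png

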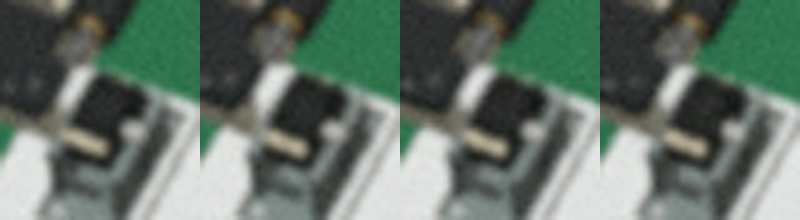

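Left roller: about 0 N drag, and it turned further than the stroke and kept moving after lift-off, so it is free. The middle one is the binder. Turning the tool for the grasp across y.

Call:
{"fn": "jog_arm", "kwargs": {
  "commands": [
    {"x": 0,"y": 0,"z": 0,"roll": 0.15},
    {"x": 0,"y": 0,"z": 0,"roll": 0.15},
    {"x": 0,"y": 0,"z": 0,"roll": 0.15},
    {"x": 0,"y": 0,"z": 0,"roll": 0.15},
    {"x": 0,"y": 0,"z": 0,"roll": 0.15},
    {"x": 0,"y": 0,"z": 0,"roll": 0.15},
    {"x": 0,"y": 0,"z": 0,"roll": 0.15},
    {"x": 0,"y": 0,"z": 0,"roll": 0.15},
    {"x": 0,"y": 0,"z": 0,"roll": 0.15},
    {"x": 0,"y": 0,"z": 0,"roll": 0.15},
    {"x": 0,"y": 0,"z": 0,"roll": 0.07},
    {"x": 0,"y": 0,"z": 0,"roll": 0}
  ],
  "gripper": 6.6
}}

```text
clock: 19.75
tool_pos: [0.4866, -0.1618, 0.1777]
orientation: [-180.0, -0.1, 172.2]
force: [0.5, 0.3, 0.7]
opening: 0.0663
```

Run:
```python
from g import *
state()
print(delta([*pocket(0),.11])[0])
```

```text
19.75 [ 0.4866 -0.1618  0.1777] [-1.7998e+02 -1.1000e-01  1.7220e+02] F [0.54 0.34 0.75] M [-0.11 -0.05  0.03] op 0.0663 j [   3.6    7.6  -23.5   -0.   -59.  -101.4]
[ 2.05 11.51  6.77]
```

Call:
{"fn": "jog_arm", "kwargs": {
  "commands": [
    {"x": 0.4,"y": 2.3,"z": 0,"roll": 0},
    {"x": 0.4,"y": 2.3,"z": 0,"roll": 0},
    {"x": 0.4,"y": 2.3,"z": 0,"roll": 0},
    {"x": 0.4,"y": 2.3,"z": 0,"roll": 0},
    {"x": 0.4,"y": 2.3,"z": 1,"roll": 0},
    {"x": 0,"y": 0,"z": 2.5,"roll": 0},
    {"x": 0,"y": 0,"z": 2.3,"roll": 0},
    {"x": 0,"y": 0,"z": 1,"roll": 0},
    {"x": 0,"y": 0,"z": 0,"roll": 0},
    {"x": 0,"y": 0,"z": 0,"roll": 0}
  ]
}}

```text
clock: 20.75
tool_pos: [0.4832, -0.0453, 0.1111]
orientation: [-180.0, 0.0, 172.3]
force: [-0.2, 0.2, 0.5]
opening: 0.0661
```

Run:
```python
from g import *
state()
print(delta([*pocket(0),.04])[0])
s=ctrl.snapshot("scene");b=(205,140,355,290)
cv2.imwrite("pics/s3.png",cv2.resize(s["image"][b[1]:b[3],b[0]:b[2],::-1],None,fx=4,fy=4,interpolation=cv2.INTER_CUBIC))
```

```text
20.75 [ 0.4832 -0.0453  0.1111] [-179.98    0.    172.3 ] F [-0.16  0.15  0.45] M [-0.03 -0.11 -0.02] op 0.0661 j [  17.9    9.1  -31.8    0.   -49.1 -115.7]
[0.14 0.01 7.11]
```

View pics/s3.png

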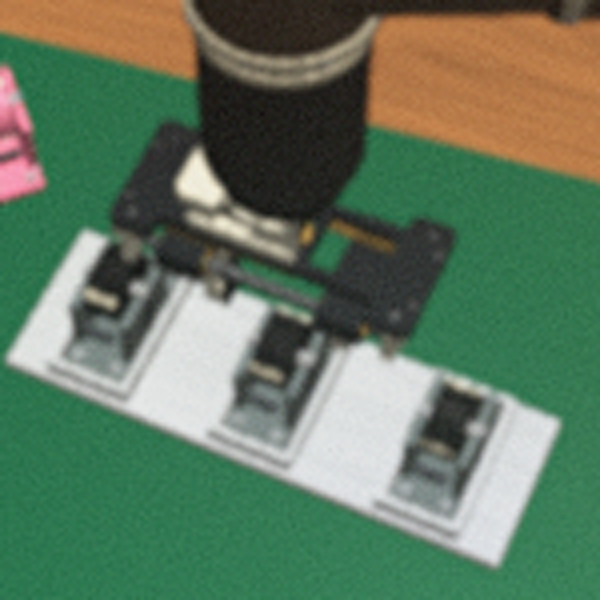

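The fingers straddle the middle cartridge (pixels (215,290) and (345,335)), clear of its neighbours. Descending.

Call:
{"fn": "jog_arm", "kwargs": {
  "commands": [
    {"x": 0.1,"y": 0,"z": 1.5,"roll": 0},
    {"x": 0,"y": 0,"z": 2,"roll": 0},
    {"x": 0,"y": 0,"z": 2,"roll": 0},
    {"x": 0,"y": 0,"z": 1,"roll": 0},
    {"x": 0,"y": 0,"z": 0.5,"roll": 0},
    {"x": 0,"y": 0,"z": 0,"roll": 0},
    {"x": 0,"y": 0,"z": 0,"roll": 0}
  ]
}}

```text
clock: 21.5
tool_pos: [0.4824, -0.0449, 0.0414]
orientation: [180.0, 0.1, 172.3]
force: [0.4, -0.2, -0.1]
opening: 0.0662
```

Call:
{"fn": "jog_arm", "kwargs": {
  "commands": [
    {"x": 0,"y": 0,"z": 0,"roll": 0},
    {"x": 0,"y": 0,"z": 0,"roll": 0},
    {"x": 0,"y": 0,"z": 0,"roll": 0},
    {"x": 0,"y": 0,"z": 0,"roll": 0},
    {"x": 0,"y": 0,"z": 0,"roll": 0},
    {"x": 0,"y": 0,"z": 0,"roll": 0}
  ],
  "gripper": 4
}}

```text
clock: 22.1
tool_pos: [0.4819, -0.045, 0.0409]
orientation: [180.0, 0.0, 172.3]
force: [-1.9, 0.2, 4.5]
opening: 0.0437
```

```bash
python3 -c "
from g import *
state()"
```

```text
22.1 [ 0.4819 -0.045   0.0409] [1.8000e+02 2.0000e-02 1.7226e+02] F [-1.9   0.17  4.49] M [0.02 0.46 0.  ] op 0.0437 j [  18.    14.8  -36.4    0.   -38.8 -115.8]
```

Call:
{"fn": "jog_arm", "kwargs": {
  "commands": [
    {"x": 0,"y": 0,"z": 0,"roll": 0},
    {"x": 0,"y": 0,"z": -0.3,"roll": 0},
    {"x": 0,"y": 0,"z": -0.5,"roll": 0},
    {"x": 0,"y": 0,"z": -1,"roll": 0},
    {"x": 0,"y": 0,"z": -1.5,"roll": 0},
    {"x": 0,"y": 0,"z": -2,"roll": 0},
    {"x": 0,"y": 0,"z": -2.5,"roll": 0},
    {"x": 0,"y": 0,"z": -2,"roll": 0},
    {"x": 0,"y": 0,"z": -1,"roll": 0},
    {"x": 0,"y": 0,"z": 0,"roll": 0},
    {"x": 0,"y": 0,"z": 0,"roll": 0}
  ]
}}

```text
clock: 23.2
tool_pos: [0.4811, -0.045, 0.1479]
orientation: [180.0, -0.1, 172.2]
force: [-0.2, -0.0, -6.9]
opening: 0.0434
```

Run:
```python
from g import *
state()
s=ctrl.snapshot("scene");b=(205,120,455,300)
cv2.imwrite("pics/s4.png",cv2.resize(s["image"][b[1]:b[3],b[0]:b[2],::-1],None,fx=3,fy=3,interpolation=cv2.INTER_CUBIC))
print(delta([.4395,.285,.1])[0])
```

```text
23.2 [ 0.4811 -0.045   0.1479] [ 1.7999e+02 -6.0000e-02  1.7223e+02] F [-0.15 -0.01 -6.92] M [-0.03  0.06 -0.  ] op 0.0434 j [  18.     6.4  -29.3   -0.   -54.4 -115.8]
[ 8.55 32.15  4.76]
```

View pics/s4.png

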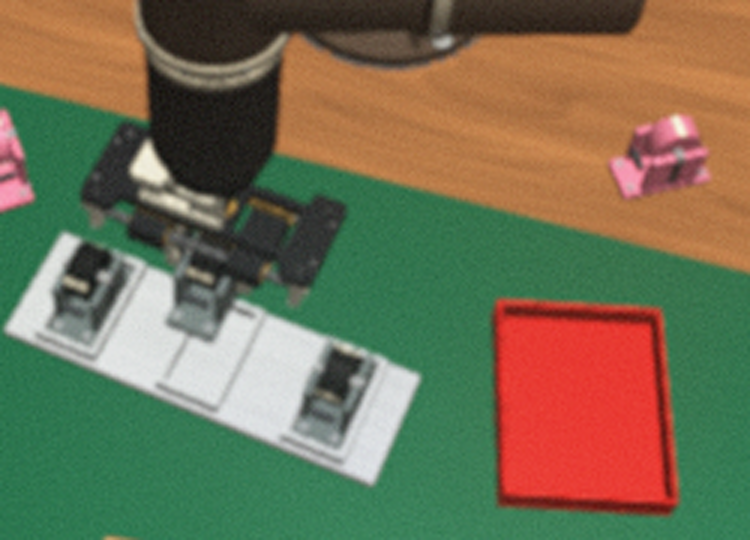

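Cartridge lifted (−6.9 N, opening 43.4 mm); the middle pocket is empty and the neighbours are still seated. Carrying it to the tray.

Call:
{"fn": "jog_arm", "kwargs": {
  "commands": [
    {"x": 0.5,"y": 2,"z": 0,"roll": 0},
    {"x": 0.9,"y": 3.5,"z": 0,"roll": 0},
    {"x": 1.1,"y": 4,"z": 0,"roll": 0},
    {"x": 1.1,"y": 4,"z": 0,"roll": 0},
    {"x": 1.1,"y": 4,"z": 0,"roll": 0},
    {"x": 1.1,"y": 4,"z": 0,"roll": 0},
    {"x": 1.1,"y": 4,"z": 0,"roll": 0},
    {"x": 0.9,"y": 3.6,"z": 0,"roll": 0},
    {"x": 0.5,"y": 2,"z": 0,"roll": 0},
    {"x": 0.2,"y": 1,"z": 0,"roll": 0},
    {"x": 0,"y": 0,"z": 0,"roll": 0}
  ]
}}

```text
clock: 24.35
tool_pos: [0.4405, 0.285, 0.1475]
orientation: [-179.9, -0.1, 172.3]
force: [-0.9, -0.3, -6.8]
opening: 0.0436
```

Call:
{"fn": "jog_arm", "kwargs": {
  "commands": [
    {"x": 0,"y": 0,"z": 0,"roll": -0.06},
    {"x": 0,"y": 0,"z": 0,"roll": -0.12},
    {"x": 0,"y": 0,"z": 0,"roll": -0.12},
    {"x": 0,"y": 0,"z": 0,"roll": -0.06},
    {"x": 0,"y": 0,"z": 0,"roll": 0},
    {"x": 0,"y": 0,"z": 0,"roll": 0}
  ]
}}

```text
clock: 24.95
tool_pos: [0.4408, 0.2834, 0.1483]
orientation: [-180.0, -0.0, -167.3]
force: [-0.2, 0.3, -7.9]
opening: 0.0438
```

Run:
```python
from g import *
state()
s=ctrl.snapshot("scene");b=(305,120,505,300)
cv2.imwrite("pics/s5.png",cv2.resize(s["image"][b[1]:b[3],b[0]:b[2],::-1],None,fx=3,fy=3,interpolation=cv2.INTER_CUBIC))
print(delta([.4395,.285,.036])[0])
```

```text
24.95 [0.4408 0.2834 0.1483] [-1.7997e+02 -4.0000e-02 -1.6730e+02] F [-0.22  0.3  -7.92] M [0.02 0.05 0.04] op 0.0438 j [  54.2   10.3  -24.5   -0.   -55.3 -131.5]
[ 0.1   0.17 11.24]
```

View pics/s5.png

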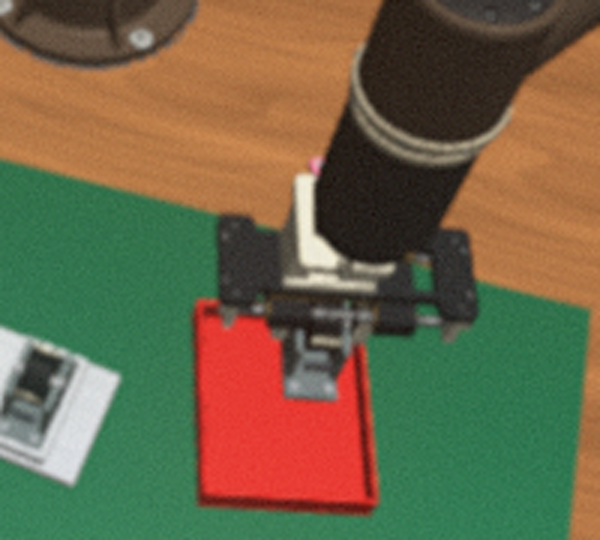

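Call:
{"fn": "jog_arm", "kwargs": {
  "commands": [
    {"x": 0.1,"y": 0.2,"z": 1,"roll": 0},
    {"x": 0,"y": 0,"z": 2,"roll": 0},
    {"x": 0,"y": 0,"z": 2.5,"roll": 0},
    {"x": 0,"y": 0,"z": 2.5,"roll": 0},
    {"x": 0,"y": 0,"z": 1.5,"roll": 0},
    {"x": 0,"y": 0,"z": 0.8,"roll": 0},
    {"x": 0,"y": 0,"z": 0.4,"roll": 0},
    {"x": 0,"y": 0,"z": 0.1,"roll": 0},
    {"x": 0,"y": 0,"z": 0,"roll": 0},
    {"x": 0,"y": 0,"z": 0,"roll": 0}
  ]
}}

```text
clock: 26.0
tool_pos: [0.4398, 0.2867, 0.0414]
orientation: [179.9, 0.1, -167.1]
force: [-0.8, 0.7, -6.4]
opening: 0.0439
```

Call:
{"fn": "jog_arm", "kwargs": {
  "commands": [
    {"x": 0,"y": 0,"z": 0.1,"roll": 0},
    {"x": 0,"y": 0,"z": 0,"roll": 0},
    {"x": 0,"y": 0,"z": 0,"roll": 0}
  ]
}}

```text
clock: 26.3
tool_pos: [0.4395, 0.2863, 0.0398]
orientation: [180.0, 0.0, -167.1]
force: [-1.4, -0.5, -7.4]
opening: 0.0438
```

Call:
{"fn": "jog_arm", "kwargs": {
  "commands": [
    {"x": 0,"y": 0,"z": 0.1,"roll": 0},
    {"x": 0,"y": 0,"z": 0,"roll": 0},
    {"x": 0,"y": 0,"z": 0,"roll": 0}
  ]
}}

```text
clock: 26.6
tool_pos: [0.4394, 0.2862, 0.0386]
orientation: [-180.0, -0.0, -167.1]
force: [0.7, -0.2, -6.3]
opening: 0.0441
```

Call:
{"fn": "jog_arm", "kwargs": {
  "commands": [
    {"x": 0,"y": 0,"z": 0.1,"roll": 0},
    {"x": 0,"y": 0,"z": 0,"roll": 0},
    {"x": 0,"y": 0,"z": 0,"roll": 0}
  ]
}}

```text
clock: 26.9
tool_pos: [0.4394, 0.2862, 0.0376]
orientation: [-180.0, -0.0, -167.1]
force: [0.9, 0.1, -7.5]
opening: 0.0435
```

Call:
{"fn": "jog_arm", "kwargs": {
  "commands": [
    {"x": 0,"y": 0,"z": 0.1,"roll": 0},
    {"x": 0,"y": 0,"z": 0,"roll": 0},
    {"x": 0,"y": 0,"z": 0,"roll": 0}
  ]
}}

```text
clock: 27.2
tool_pos: [0.4394, 0.2862, 0.0366]
orientation: [-180.0, -0.0, -167.1]
force: [-0.3, 0.1, -7.1]
opening: 0.0438
```

Call:
{"fn": "jog_arm", "kwargs": {
  "commands": [
    {"x": 0,"y": 0,"z": 0.05,"roll": 0},
    {"x": 0,"y": 0,"z": 0,"roll": 0},
    {"x": 0,"y": 0,"z": 0,"roll": 0}
  ]
}}

```text
clock: 27.5
tool_pos: [0.4394, 0.2862, 0.0361]
orientation: [-180.0, -0.0, -167.1]
force: [-0.2, 0.1, -6.0]
opening: 0.0439
```

Call:
{"fn": "jog_arm", "kwargs": {
  "commands": [
    {"x": 0,"y": 0,"z": 0.05,"roll": 0},
    {"x": 0,"y": 0,"z": 0,"roll": 0},
    {"x": 0,"y": 0,"z": 0,"roll": 0}
  ]
}}

```text
clock: 27.8
tool_pos: [0.4395, 0.2863, 0.036]
orientation: [180.0, 0.0, -167.1]
force: [-2.1, -0.7, 0.7]
opening: 0.0438
```

Touched down: the force went from −7 to about 0 N at the expected height. Releasing.

Call:
{"fn": "jog_arm", "kwargs": {
  "commands": [
    {"x": 0,"y": 0,"z": 0,"roll": 0},
    {"x": 0,"y": 0,"z": 0,"roll": 0},
    {"x": 0,"y": 0,"z": 0,"roll": 0},
    {"x": 0,"y": 0,"z": 0,"roll": 0}
  ],
  "gripper": 6
}}

```text
clock: 28.2
tool_pos: [0.4397, 0.2865, 0.0358]
orientation: [180.0, 0.0, -167.1]
force: [-0.7, 1.1, -0.3]
opening: 0.0596
```

Call:
{"fn": "jog_arm", "kwargs": {
  "commands": [
    {"x": 0,"y": 0,"z": -0.5,"roll": 0},
    {"x": 0,"y": 0,"z": -1.5,"roll": 0},
    {"x": 0,"y": 0,"z": -3,"roll": 0},
    {"x": 0,"y": 0,"z": -4,"roll": 0},
    {"x": 0,"y": 0,"z": -4,"roll": 0},
    {"x": 3,"y": 2,"z": -1,"roll": 0},
    {"x": 3,"y": 4,"z": 0,"roll": 0},
    {"x": 1,"y": 4,"z": 0,"roll": 0},
    {"x": 0,"y": 4,"z": 0,"roll": 0},
    {"x": 0,"y": 3,"z": 0,"roll": 0},
    {"x": 0,"y": 0,"z": 0,"roll": 0}
  ]
}}

```text
clock: 29.3
tool_pos: [0.3325, 0.4397, 0.1759]
orientation: [180.0, 0.0, -167.0]
force: [-0.3, -0.2, -0.2]
opening: 0.0601
```

Run:
```python
from g import *
state()
for n in("scene","top"):
    s=ctrl.snapshot(n);cv2.imwrite(f"pics/{n}9.png",s["image"][:,:,::-1]);pickle.dump(s,open(n+"9.pkl","wb"))
    b=(205,150,455,300) if n=="scene" else (115,140,395,280)
    cv2.imwrite(f"pics/{n}9c.png",cv2.resize(s["image"][b[1]:b[3],b[0]:b[2],::-1],None,fx=2.8,fy=2.8,interpolation=cv2.INTER_CUBIC))
```

```text
29.3 [0.3325 0.4397 0.1759] [ 1.7996e+02  5.0000e-02 -1.6696e+02] F [-0.27 -0.22 -0.25] M [-0.09 -0.01 -0.04] op 0.0601 j [  73.3   11.2  -19.3    0.   -59.5 -150.3]
```

View pics/scene9c.png

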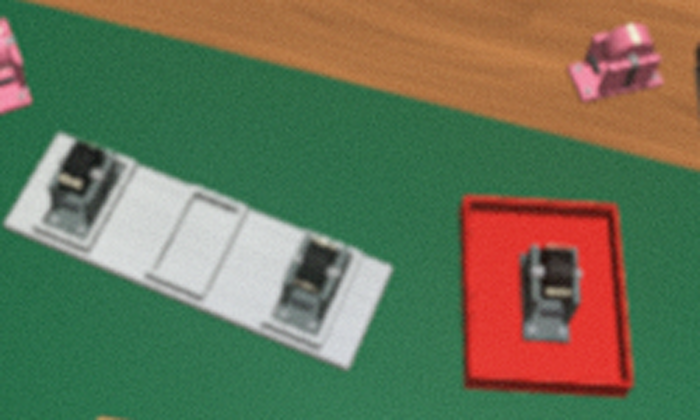

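View pics/top9.png

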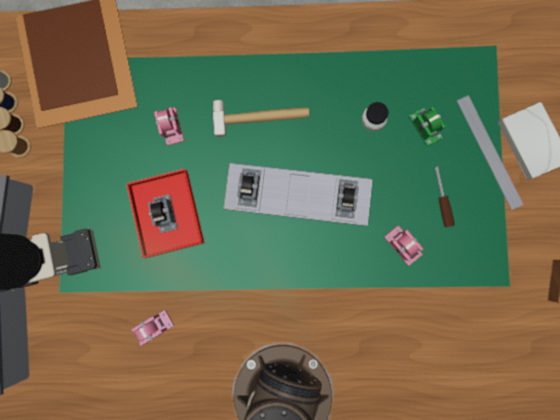

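View pics/scene9.png

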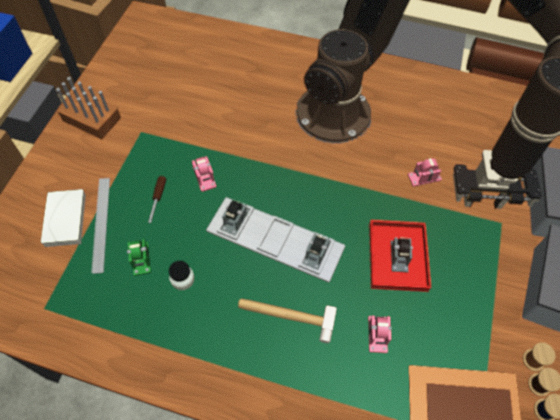

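The final views show the middle cartridge upright in the tray (scene (402,253)), the other two seated, and the jar, mallet and awl where they started. Handing in.

```bash
python3 -c "
from plant import ctrl
print(ctrl.close_job())"
```

```text
the job is handed in; nothing more can be done
None
```

I spun all three rollers in place, found that the middle one (rack y = 0) binds, and set that cartridge in the red tray. I handed the job in at about 29.4 s.

| Pocket | Turn | Drag at the tyre | Greatest push on the tyre |
|---|---|---|---|
| y = −120 mm | about 107°, then about 80° in a repeat stroke | about 0 N | about 7 N |
| y = 0 | about 73° | about 1.4 N, stopped at once | about 5 N |
| y = +120 mm | about 77–80° | about 0 N | about 6 N |

None of the rollers reached the bottom of its spring: bottoming takes about 12.8 N.

- **Placing:** I lowered the cartridge at 0.5 mm per step until its weight came off the wrist, then opened the fingers and drew back. The last pictures show it upright on the tray floor, the other two seated in the rack, and the jar, mallet and awl where they started. The gripper was clear, at about 0 N.
- **Less certain:** I saw little coasting in the pictures. The y = −120 roller still moved slightly after lift-off, but the y = +120 one looked still about 0.2 s after the finger lifted. Choosing the middle roller therefore rests mainly on the clear difference in drag force.

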